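Load a kiln shelf under and over a bridge tile

TASK

Load the kiln shelf: stand the blue-ended post and the red-ended post upright and square on the marks of their own colours, set the terracotta pot on the shelf midway between them, lay the grey tile across the tops of both posts, centred and in line with them, and stand the turquoise vase on the middle of the tile. Leave the cone pack and the wooden slat where they are.

Things in the scene. Friction and masses are not known exactly. Their poses are not given: they have to be found in the camera images.
- kiln_shelf: cream kiln shelf, a flat slab 150 (its x) by 230 (its y) and 18 mm thick, fixed flat on the bench; origin at the centre of its underside, so its top is 18 mm above the origin. The two drawn marks lie on its long (y) centre line, 60 mm either side of its centre. It stands at another place and turn each time, and which mark is at which end changes
- mark_blue: blue square outline with a dot in its middle, 50 mm over all, drawn on top of the kiln shelf (nothing to bump into, 1 mm at most) and square with it; origin at its centre, on the shelf's top face
- mark_red: red square outline with a dot in its middle, 50 mm over all, drawn on top of the kiln shelf and square with it; origin at its centre, on the shelf's top face
- post_blue: loose kiln post, an upright buff block 40 x 40 mm square and 60 mm tall whose upper end is dipped blue, about 0.19 kg; origin at the centre of its underside, z up, x and y across its faces
- post_red: loose kiln post, an upright buff block 40 x 40 mm square and 60 mm tall whose upper end is dipped red, about 0.19 kg; origin at the centre of its underside, z up, x and y across its faces
- tile: loose grey bridge tile, a flat slab 56 (its x) by 170 (its y) and 16 mm thick, about 0.28 kg, lying flat on the bench; origin at the centre of its underside
- bowl: small terracotta pot, open at the top, 42 mm tall, straight-sided and 50 mm across in its upper two thirds, narrowing to 42 mm at the foot, about 0.08 kg; origin at the centre of its underside, z up
- vase: slim turquoise vase, open at the top, 80 mm tall, 44 mm across up to 60 mm above its foot and then narrowing to 40 mm at the rim, about 0.13 kg; origin at the centre of its underside, z up. Too tall to stand under the tile
- cones: bystander: a clay pat 22 (its x) by 60 (its y) and 12 mm thick with three small pointed cones standing on it to 45 mm; loose; origin at the centre of its underside; leave it alone
- slat: bystander: a dark wooden slat 50 (its x) by 180 (its y) and 10 mm thick, lying flat; loose; origin at the centre of its underside; leave it alone
Not all that is in view belongs to the job. Several things look just like the tile: the one meant starts nearest to the robot's base.

How it is judged:
At the end, for the whole second after the job is handed in: Posts upright on the shelf, 12 mm from own mark, 0.25 rad from square; pot upright on shelf, 15 mm from midway between marks; tile level on both posts, 15 mm from that middle, within 0.15 rad of the marks' line; vase upright on the tile, 15 mm from its middle; all at rest (horizontal distance between post_blue and mark_blue below 0.012 m and z of post_blue in the frame of kiln_shelf between 0.014 and 0.022 m and angle between each of post_blue, post_red, bowl, vase's own z axis and vertical below 0.08 rad and (angle between the x axis of post_blue and the x axis of kiln_shelf, either way round below 0.25 rad or angle between the x axis of post_blue and the y axis of kiln_shelf, either way round below 0.25 rad) and horizontal distance between post_red and mark_red below 0.012 m and z of post_red in the frame of kiln_shelf between 0.014 and 0.022 m and (angle between the x axis of post_red and the x axis of kiln_shelf, either way round below 0.25 rad or angle between the x axis of post_red and the y axis of kiln_shelf, either way round below 0.25 rad) and horizontal distance between each of bowl, tile and kiln_shelf below 0.015 m and z of bowl in the frame of kiln_shelf between 0.014 and 0.022 m and z of tile in the frame of kiln_shelf between 0.074 and 0.082 m and angle between tile's own z axis and vertical below 0.06 rad and angle between the y axis of tile and the y axis of kiln_shelf, either way round below 0.15 rad and horizontal distance between vase and tile below 0.015 m and z of vase in the frame of tile between 0.012 and 0.02 m and linear speed of each of post_blue, post_red, bowl, tile, vase below 0.02 m/s); the robot touches nothing.
It fails at once if the cone pack is shifted by more than 25 mm (distance of cones from where it was at the start of the episode above 0.025 m).
It fails at once if the wooden slat is shifted by more than 25 mm (distance of slat from where it was at the start of the episode above 0.025 m).
It also fails if it takes over 144 s, if anything falls off the work surface, if the arm or the gripper's body presses on something with over 40 N, if the wrist force passes 120 N, or if a joint passes its speed limit or range.

ROBOT

A 7-joint arm with a two-finger parallel gripper is mounted at the origin on the work surface. World frame = base frame: x ahead of the robot, y to its left, z up, the work surface at z = 0. Lengths are in m, angles in rad, forces in N, time in s.
With the tool pointing down it reaches from about 0.425 to 0.875 m from the base axis. Payload 4.7 kg.
Tool frame: the origin (TCP) lies at the very end of the fingers, on their centre line; the grasp point (between the pads) lies 19 mm behind it (grip_point_offset is the distance from the TCP to the grasp point, in m); x points along the fingers, z is the direction in which the jaws open and shut, and the axes are right-handed (so a half turn about x gives the same grasp; the last joint's range is limited). The gripper opens to 87 mm and grips with 3 to 60 N. Pads are 19 mm wide; open, the fingers measure 117 mm over their backs; the gripper's body (75 mm by 190 mm) begins 51 mm behind the grasp point.
Start: joints at [-1.3, 0.321, -0.07, 1.45, 0.023, 1.371, -0.057], TCP at [0.165, 0.629, 0.223] pointing down, gripper open.
Joint ranges: [-2.86, 2.86], [-0.3, 2.09], [-1.38, 1.24], [0.06, 2.45], [-1.56, 4.7], [0.09, 2.05], [-2.69, 2.69]. Speed limits (rad/s): [2.57, 2.57, 3.14, 3.14, 3.14, 3.14, 3.14].

INTERFACE

Orientations are given as a rotation vector (axis times angle).
In Python, from bench import get_state, get_image, calibration, close_job, grip_point_offset gives the robot as it stands.
- The arm moves only by the tool play_rows, never from a script. Its argument "targets" is a list of rows, each an object with "claw": the closure, from 0 (fully open) to 1 (shut); "linear": the shift along the tool's x, y, z as a fraction of full scale, a list of three; "rotation": the turn, a rotation vector about the tool's x, y, z as a fraction of full scale, a list of three. In form: [{"claw": claw, "linear": [x, y, z], "rotation": [wx, wy, wz]}, ...]. A call has 1 to 10 rows; each row shifts and turns the pose as measured when the row begins, along the tool's axes as they then stand; what a row does not reach is not made up. Full scale, the value 1, is 2.5 cm for a shift and 90 degrees for a turn. A row lasts 1/12 s, in which the tool goes at most 41.7 mm and 7.16 degrees, less where a joint would pass 70% of its speed; a pose out of reach is approached as far as the arm can. A call with a number of a shift or a turn outside -1 to 1 is refused whole. A call with a gripper value outside its range is refused whole. The fingers move at their own pace and stop on an object; "newtons" is the grip in N (left out, the last holds). Time passes only in rows, so rows that do not move let the fingers close. It gives the time, the measured TCP pose, the force and the opening at its end, in the units of the state.
- get_state(): the state, without advancing time (a new reading comes with each control period).
- get_image(name): name is "side" or "top"; returns the picture (480x640x3 uint8, blue, green, red); there is no depth.
- calibration(name): a dict with "fx", "fy", "cx", "cy" (pixels), "rvec" (rotation vector, rad) and "tvec" (3), from world to camera coordinates, as OpenCV has them. Camera axes: x right, y down, z forward; pixel columns grow to the right and rows downward; lengths in m; the calibration is good to about 2 mm. A picture is of the moment at which its call begins. calibration takes no time and is no camera call.
- close_job(): hands the job in, once; it reports no verdict.
The state is a dict: "time": time; "joint_positions": joint angles; "qd": joint speeds; "joint_torque": joint torques, N m; "position": TCP position; "tool_rot": TCP orientation; "ft_force": force on the tool from outside, world axes, zero at the start; "torque": the same for the moment, N m; "grip_width": opening from 0.0 (shut) to 1.0 (fully open).
Only numpy, scipy, OpenCV 4.12 (cv2) and the standard library are available. Lean on these libraries where they do the work, as an engineer would, in place of code of your own. Each camera call takes 0.05 s, during which the arm holds its last target. There are 200 camera calls.

## Working session

There is one attempt and no reset: what is moved stays moved. The work goes in short steps, Python scripts to look and compute and a tool call to move; the robot and the scene stay as the last step left them, time stands still between calls to the robot, and variables do not carry over. Pictures are saved under pics/ and viewed, about 12 in all and at most 16, crops included, and the job is handed in when it is done.

Besides the shell and the picture viewer there is one more tool, called after "Call:" as name(argument=value, ...) on one line, values as JSON. play_rows: Moves the arm, as the interface text tells. Shift numbers are shares of 2.5 cm and turn numbers shares of 90 degrees, none past 1 either way. Its arguments: {"type":"object","properties":{"targets":{"type":"array"},"newtons":{"type":"number"}},"required":["targets"]}

```bash
mkdir -p pics; ls; python3 - <<'E'
from bench import *
import cv2
print(get_state())
for n in("top","side"):
    cv2.imwrite(f"pics/{n}0.png",get_image(n)); print(n,calibration(n))
print(grip_point_offset)
E
```

```text
pics
{'time': 0.0, 'joint_positions': array([-1.29991612,  0.32181377, -0.07007641,  1.45170249,  0.0226354 ,
        1.370783  , -0.05690586]), 'qd': array([ 8.40058317e-05,  1.16741464e-05, -1.34479917e-04,  1.65428230e-03,
       -4.87540755e-05, -2.49472479e-03,  6.45955720e-04]), 'joint_torque': array([-4.23889978e-04, -4.91279840e+01, -4.04216694e-01, -3.12525129e+01,
       -6.39966619e-02,  4.39159304e-02,  1.91307240e-04]), 'position': array([0.16500233, 0.6281278 , 0.22145365]), 'tool_rot': array([-1.01928243,  1.32125494,  1.01715218]), 'ft_force': array([1.15955377, 0.04729582, 0.27501056]), 'torque': array([ 0.00934812, -0.00542632, -0.01327149]), 'grip_width': 0.999346083851905}
top {'fx': 481.3736346191406, 'fy': 481.3736346191406, 'cx': 322.25426023095343, 'cy': 244.02285587224102, 'rvec': array([ 2.18120186, -2.16479884,  0.11912402]), 'tvec': array([-0.10219113,  0.46439332,  1.19970324])}
side {'fx': 546.2082244971833, 'fy': 546.2082244971833, 'cx': 321.7620531236988, 'cy': 244.0411709836787, 'rvec': array([ 2.33567902, -0.87734261,  0.33357283]), 'tvec': array([-0.42401168,  0.1966538 ,  1.14999565])}
0.0187
```

View pics/top0.png

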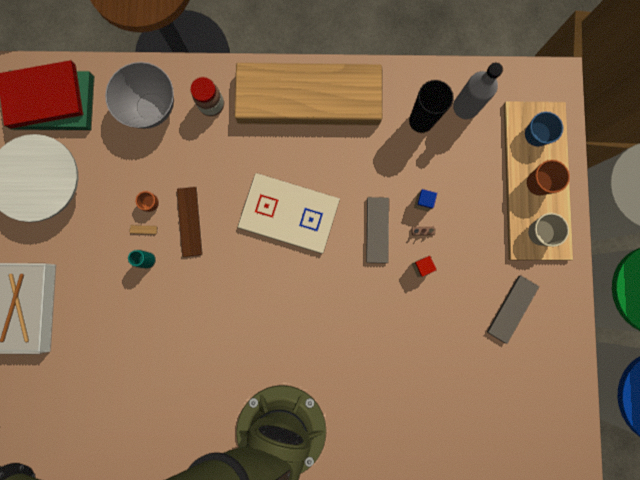

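View pics/side0.png

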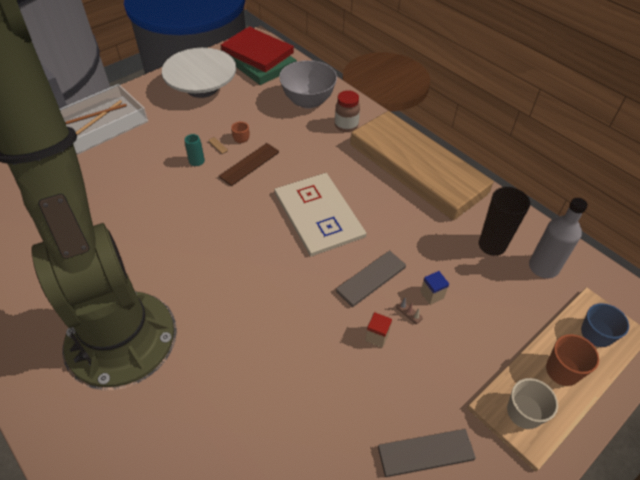

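Top view: shelf is at (289,213), with the red mark at (266,206) and the blue mark at (311,219). The blue post is at (427,199), the red post at (425,266), the cones at (422,233), the pot at (147,201), the vase at (141,258) and the slat at (189,222). Tile look-alikes are at (377,230) and (512,310). I'll measure distances to the base and crop to confirm.

```bash
cat > h.py <<'E'
from bench import *
import cv2, numpy as np
from scipy.spatial.transform import Rotation as R
def cast(n,uv,z):
    c=calibration(n); Rm=cv2.Rodrigues(c["rvec"])[0]; o=-Rm.T@c["tvec"]
    uv=np.atleast_2d(uv).astype(float)
    d=np.c_[(uv[:,0]-c["cx"])/c["fx"],(uv[:,1]-c["cy"])/c["fy"],np.ones(len(uv))]@Rm
    return (o+d*((z-o[2])/d[:,2])[:,None])[:,:2]
def blobs(img,lo,hi,roi,amin=30):
    x0,y0,x1,y1=roi
    m=cv2.inRange(cv2.cvtColor(img,cv2.COLOR_BGR2HSV),lo,hi)
    k=np.zeros_like(m);k[y0:y1,x0:x1]=m[y0:y1,x0:x1]
    cs=cv2.findContours(k,cv2.RETR_EXTERNAL,cv2.CHAIN_APPROX_NONE)[0]
    return sorted([c[:,0,:] for c in cs if cv2.contourArea(c)>amin],key=lambda c:-cv2.contourArea(c))
def rect(n,c,z):
    p=cast(n,c,z)*1000
    (cx,cy),(w,h),a=cv2.minAreaRect(p.astype(np.float32))
    if w<h: w,h,a=h,w,a+90
    return np.round([cx,cy,w,h,(a+90)%180-90],1) # mm, angle of long axis deg
E
cat > m.py <<'E'
from h import *
t=get_image("top"); s=get_image("side")
H=cv2.cvtColor(t,cv2.COLOR_BGR2HSV)
for nm,p in dict(tile=(377,230),tile2=(512,310),shelf=(289,240),pot=(147,193),vase=(135,253),slat=(189,222),bench=(330,330)).items(): print(nm,H[p[1],p[0]])
def show(nm,img,lo,hi,roi,z,view="top"):
    for c in blobs(img,lo,hi,roi)[:2]: print(nm,view,rect(view,c,z),"px",c.mean(0).round(1))
show("shelf",t,(15,20,120),(35,110,255),(230,165,350,260),.018)
show("mark_red",t,(0,150,90),(8,255,255),(240,180,340,250),.018)
show("mark_red",t,(172,150,90),(180,255,255),(240,180,340,250),.018)
show("mark_blue",t,(110,120,60),(130,255,255),(240,180,340,250),.018)
show("post_blue",t,(110,150,60),(130,255,255),(400,180,460,215),.06)
show("post_red",t,(0,190,90),(6,255,255),(400,250,460,285),.06)
show("tile",t,(0,0,60),(180,60,160),(360,190,395,270),.016)
show("tile2",t,(0,0,60),(180,60,160),(480,270,545,350),.016)
show("vase",t,(75,100,30),(95,255,255),(120,240,170,280),.08)
show("slat",t,(0,60,20),(15,255,90),(170,180,210,265),.01)
cv2.imwrite("pics/crop1.png",np.vstack([cv2.resize(t[180:290,360:560],None,fx=4,fy=4)[:,:800]]))
cv2.imwrite("pics/crop2.png",cv2.resize(t[180:280,110:210],None,fx=6,fy=6))
E
python3 m.py
```

```text
tile [ 20  51 106]
tile2 [ 16  43 101]
shelf [ 22  60 204]
pot [ 10 207  64]
vase [ 83 234  36]
slat [ 12 160  78]
bench [ 13 103 168]
shelf top [552.6 -13.1 235.2 161.5  73.3] px [288.6 211.5]
mark_red top [564.3  46.7  48.2  47.4 -15.9] px [266.  205.4]
mark_blue top [529.9 -68.4  47.1  46.8  72.4] px [310.5 219.1]
post_blue top [ 578.  -358.1   39.2   38.6  -14.7] px [426.7 198.6]
post_red top [ 409.7 -352.7   38.7   38.2  -65.8] px [425.4 265.6]
tile top [ 5.040e+02 -2.406e+02  1.662e+02  5.430e+01 -1.000e-01] px [377.1 229.7]
tile2 top [ 304.3 -583.3  167.2   54.3  -31.1] px [513. 309.]
vase top [420.1 338.6  64.   38.9  76.4] px [141.  258.7]
slat top [521.1 245.7 180.2  50.4   6.8] px [188.7 222. ]
```

View crops.

Distances from the base: tile at px (377,230) is 0.558 m and the one at (512,310) is 0.658 m, so the first is meant. I'll confirm in a crop.

View pics/crop1.png

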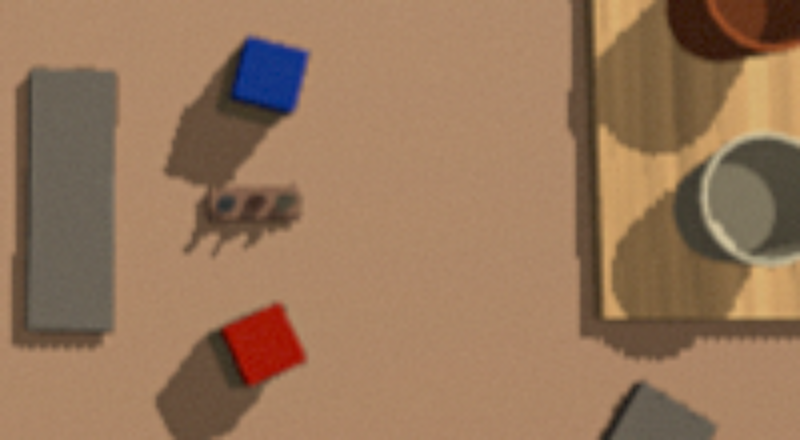

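View pics/crop2.png

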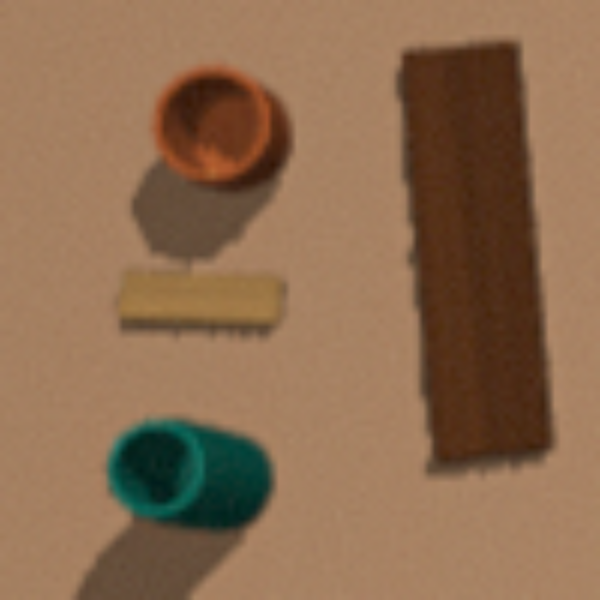

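```bash
cat > plan.py <<'E'
from h import *
import sys
# usage: plan.py x y z(mm, TCP) phi(deg jaw dir) -> rotate first (about tool x), then shifts in tool axes
def phi(Rm): return np.degrees(np.arctan2(Rm[1,2],Rm[0,2]))
s=get_state(); Rm=R.from_rotvec(s["tool_rot"]).as_matrix(); p=s["position"]*1000
print("t",round(s["time"],2),"pos",p.round(1),"phi",phi(Rm).round(1),"xaxis",Rm[:,0].round(3),"F",s["ft_force"].round(1),"w",round(s["grip_width"]*87,1),"q",s["joint_positions"].round(2))
for a in sys.argv[1:]:
    v=[float(k) for k in a.split(",")]
    f=np.radians(v[3]); Z=np.array([np.cos(f),np.sin(f),0]); X=np.array([0,0,-1.]); T=np.c_[X,np.cross(Z,X),Z]
    rv=R.from_matrix(Rm.T@T).as_rotvec()
    d=T.T@(np.array(v[:3])-p)/25
    print("goal",v,"rot total/90deg",(np.degrees(rv)/90).round(3),"shift total(units of 25mm) x,y,z tool",d.round(2))
    p=np.array(v[:3]); Rm=T
E
python3 - <<'E'
from h import *
print("pot",cast("top",(145.7,200.8),.042)*1000,"vase",cast("top",(136.2,258.3),.08)*1000)
t=get_image("top")
for nm,lo,hi,roi in(("pot",(3,150,40),(13,255,255),(130,185,162,216)),("vase",(75,100,10),(95,255,255),(120,240,170,280))):
    c=max(blobs(t,lo,hi,roi),key=len); print(nm,c.min(0),c.max(0))
print("cones",cast("top",(422,232),.012)*1000)
E
python3 plan.py
```

```text
pot [[569.25123323 347.14177258]] vase [[421.2805271  349.92364294]]
pot [135 191] [157 211]
vase [128 250] [154 267]
cones [[ 499.58694948 -355.72892871]]
t 0.25 pos [165.1 628.4 222. ] phi 75.3 xaxis [-0.    -0.001 -1.   ] F [-0.5  0.2 -0.2] w 86.8 q [-1.3   0.32 -0.07  1.45  0.02  1.37 -0.06]
```

```bash
python3 plan.py 569,347,150,75.3 569,347,25,75.3
```

```text
t 0.25 pos [165.1 628.4 222. ] phi 75.3 xaxis [-0.    -0.001 -1.   ] F [-0.5  0.2 -0.2] w 86.8 q [-1.3   0.32 -0.07  1.45  0.02  1.37 -0.06]
goal [569.0, 347.0, 150.0, 75.3] rot total/90deg [-0.    -0.001  0.   ] shift total(units of 25mm) x,y,z tool [  2.88 -18.48  -6.79]
goal [569.0, 347.0, 25.0, 75.3] rot total/90deg [0. 0. 0.] shift total(units of 25mm) x,y,z tool [5. 0. 0.]
```

Call:
play_rows(newtons=20, targets=[{"claw":0,"linear":[0.2,-0.9,-0.34],"rotation":[0,0,0]},{"claw":0,"linear":[0.2,-0.9,-0.34],"rotation":[0,0,0]},{"claw":0,"linear":[0.2,-0.9,-0.34],"rotation":[0,0,0]},{"claw":0,"linear":[0.2,-0.9,-0.34],"rotation":[0,0,0]},{"claw":0,"linear":[0.2,-0.9,-0.34],"rotation":[0,0,0]},{"claw":0,"linear":[0.2,-0.9,-0.34],"rotation":[0,0,0]},{"claw":0,"linear":[0.2,-0.9,-0.34],"rotation":[0,0,0]},{"claw":0,"linear":[0.2,-0.9,-0.34],"rotation":[0,0,0]},{"claw":0,"linear":[0.2,-0.9,-0.34],"rotation":[0,0,0]},{"claw":0,"linear":[0.2,-0.9,-0.34],"rotation":[0,0,0]}])

```text
time: 1.08
position: [0.3604, 0.4895, 0.1687]
tool_rot: [-1.026, 1.316, 1.035]
ft_force: [0.6, 0.3, 0.0]
grip_width: 1.003
```

```bash
python3 plan.py 569,347,110,75.3
```

```text
t 1.08 pos [360.4 489.5 168.7] phi 76.2 xaxis [-0.005  0.003 -1.   ] F [0.6 0.3 0. ] w 87.3 q [-1.02  0.26  0.05  1.64 -0.02  1.25  0.37]
goal [569.0, 347.0, 110.0, 75.3] rot total/90deg [ 0.01   0.001 -0.004] shift total(units of 25mm) x,y,z tool [ 2.35 -9.52 -3.4 ]
```

Call:
play_rows(targets=[{"claw":0,"linear":[0.2,-0.95,-0.34],"rotation":[0.01,0,0]},{"claw":0,"linear":[0.25,-0.95,-0.34],"rotation":[0,0,0]},{"claw":0,"linear":[0.25,-0.95,-0.34],"rotation":[0,0,0]},{"claw":0,"linear":[0.25,-0.95,-0.34],"rotation":[0,0,0]},{"claw":0,"linear":[0.25,-0.95,-0.34],"rotation":[0,0,0]},{"claw":0,"linear":[0.25,-0.95,-0.34],"rotation":[0,0,0]},{"claw":0,"linear":[0.25,-0.95,-0.34],"rotation":[0,0,0]},{"claw":0,"linear":[0.25,-0.95,-0.34],"rotation":[0,0,0]},{"claw":0,"linear":[0.2,-0.95,-0.34],"rotation":[0,0,0]},{"claw":0,"linear":[0.2,-0.95,-0.34],"rotation":[0,0,0]}])

```text
time: 1.92
position: [0.5769, 0.3396, 0.105]
tool_rot: [-1.014, 1.322, 1.024]
ft_force: [0.7, -0.2, 0.2]
grip_width: 0.999
```

```bash
python3 plan.py 569,347,10,75.3
```

```text
t 1.92 pos [576.9 339.6 105. ] phi 75.4 xaxis [-0.006  0.003 -1.   ] F [ 0.7 -0.2  0.2] w 86.9 q [-0.7   0.44  0.17  1.54 -0.09  1.17  0.81]
goal [569.0, 347.0, 10.0, 75.3] rot total/90deg [ 0.001  0.001 -0.004] shift total(units of 25mm) x,y,z tool [3.8  0.38 0.21]
```

Call:
play_rows(targets=[{"claw":0,"linear":[0,0.3,0.15],"rotation":[0,0,0]},{"claw":0,"linear":[0.8,0.1,0.05],"rotation":[0,0,0]},{"claw":0,"linear":[0.9,0,0],"rotation":[0,0,0]},{"claw":0,"linear":[0.9,0,0],"rotation":[0,0,0]},{"claw":0,"linear":[0.7,0,0],"rotation":[0,0,0]},{"claw":0,"linear":[0.3,0,0],"rotation":[0,0,0]},{"claw":0,"linear":[0,0,0],"rotation":[0,0,0]}])

```text
time: 2.5
position: [0.5759, 0.3378, 0.0105]
tool_rot: [-1.009, 1.327, 1.008]
ft_force: [-0.3, -0.0, -0.0]
grip_width: 0.996
```

```bash
python3 plan.py 569,347,10,75.3 569,347,130,75.3 547,-11,130,75.3; python3 -c "
from h import *
a=get_image('top')[150:300,80:230];b=get_image('side')[80:200,150:320]
cv2.imwrite('pics/g1.png',np.hstack([cv2.resize(a,(400,400)),cv2.resize(b,(400,400))]))"
```

```text
t 2.5 pos [575.9 337.8  10.5] phi 74.5 xaxis [-0.001 -0.002 -1.   ] F [-0.3 -0.  -0. ] w 86.7 q [-0.7   0.53  0.17  1.62 -0.1   1.01  0.8 ]
goal [569.0, 347.0, 10.0, 75.3] rot total/90deg [-0.009 -0.001 -0.   ] shift total(units of 25mm) x,y,z tool [0.02 0.36 0.29]
goal [569.0, 347.0, 130.0, 75.3] rot total/90deg [0. 0. 0.] shift total(units of 25mm) x,y,z tool [-4.8  0.   0. ]
goal [547.0, -11.0, 130.0, 75.3] rot total/90deg [0. 0. 0.] shift total(units of 25mm) x,y,z tool [  0.    -2.78 -14.07]
```

View pics/g1.png

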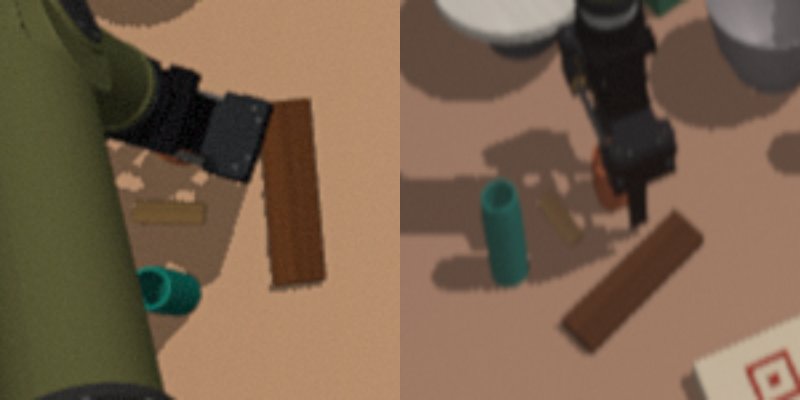

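The picture shows the fingers around the pot and clear of the vase and slat. I'll correct the 9 mm offset, grip and lift.

Call:
play_rows(targets=[{"claw":0,"linear":[0,0.36,0.28],"rotation":[0,0,0]},{"claw":0,"linear":[0,0,0],"rotation":[0,0,0]},{"claw":1,"linear":[0,0,0],"rotation":[0,0,0]},{"claw":1,"linear":[0,0,0],"rotation":[0,0,0]},{"claw":1,"linear":[0,0,0],"rotation":[0,0,0]},{"claw":1,"linear":[0,0,0],"rotation":[0,0,0]},{"claw":1,"linear":[0,0,0],"rotation":[0,0,0]},{"claw":1,"linear":[0,0,0],"rotation":[0,0,0]}])

```text
time: 3.27
position: [0.5728, 0.3523, 0.02]
tool_rot: [-1.008, 1.312, 1.007]
ft_force: [-0.4, -0.6, 0.0]
grip_width: 0.632
```

```bash
python3 plan.py 569,347,10,75.3
```

```text
t 3.27 pos [572.8 352.3  20. ] phi 74.6 xaxis [ 0.01   0.007 -1.   ] F [-0.4 -0.6  0. ] w 55.0 q [-0.72  0.52  0.16  1.61 -0.1   1.01  0.78]
goal [569.0, 347.0, 10.0, 75.3] rot total/90deg [-0.008  0.006  0.005] shift total(units of 25mm) x,y,z tool [ 0.4   0.09 -0.24]
```

Call:
play_rows(targets=[{"claw":1,"linear":[0.4,0,0],"rotation":[0,0,0]},{"claw":1,"linear":[0,0,0],"rotation":[0,0,0]},{"claw":1,"linear":[0,0,0],"rotation":[0,0,0]}])

```text
time: 3.52
position: [0.5754, 0.3527, 0.0121]
tool_rot: [-1.007, 1.307, 1.004]
ft_force: [-0.7, 0.9, -0.9]
grip_width: 0.568
```

```bash
python3 plan.py 569,347,10,75.3
```

```text
t 3.52 pos [575.4 352.7  12.1] phi 74.6 xaxis [ 0.015  0.009 -1.   ] F [-0.7  0.9 -0.9] w 49.4 q [-0.71  0.53  0.16  1.61 -0.1   0.99  0.78]
goal [569.0, 347.0, 10.0, 75.3] rot total/90deg [-0.008  0.008  0.008] shift total(units of 25mm) x,y,z tool [ 0.09  0.19 -0.29]
```

Call:
play_rows(targets=[{"claw":1,"linear":[0,0,0],"rotation":[0,0,0]},{"claw":1,"linear":[-0.6,0,0],"rotation":[0,-0.008,-0.008]},{"claw":1,"linear":[-0.9,0,0],"rotation":[0,0,0]},{"claw":1,"linear":[-0.9,0,0],"rotation":[0,0,0]},{"claw":1,"linear":[-0.9,0,0],"rotation":[0,0,0]},{"claw":1,"linear":[-0.4,-0.1,-0.5],"rotation":[0,0,0]},{"claw":1,"linear":[0,-0.2,-0.95],"rotation":[0,0,0]},{"claw":1,"linear":[0,-0.2,-0.95],"rotation":[0,0,0]},{"claw":1,"linear":[0,-0.2,-0.95],"rotation":[0,0,0]},{"claw":1,"linear":[0,-0.2,-0.95],"rotation":[0,0,0]}])

```text
time: 4.35
position: [0.5593, 0.2395, 0.0964]
tool_rot: [-1.013, 1.298, 1.012]
ft_force: [0.7, -1.3, -0.4]
grip_width: 0.571
```

```bash
python3 plan.py 551.6,-12.1,110,75.3
```

```text
t 4.35 pos [559.3 239.5  96.4] phi 75.1 xaxis [ 0.018  0.013 -1.   ] F [ 0.7 -1.3 -0.4] w 49.6 q [-0.62  0.31  0.21  1.74 -0.08  1.08  0.92]
goal [551.6, -12.1, 110.0, 75.3] rot total/90deg [-0.002  0.011  0.009] shift total(units of 25mm) x,y,z tool [-0.54 -2.26 -9.81]
```

Call:
play_rows(targets=[{"claw":1,"linear":[-0.1,-0.23,-0.95],"rotation":[0,0.011,0.009]},{"claw":1,"linear":[-0.1,-0.23,-0.95],"rotation":[0,0,0]},{"claw":1,"linear":[-0.1,-0.23,-0.95],"rotation":[0,0,0]},{"claw":1,"linear":[-0.1,-0.23,-0.95],"rotation":[0,0,0]},{"claw":1,"linear":[0,-0.23,-0.95],"rotation":[0,0,0]},{"claw":1,"linear":[0,-0.23,-0.95],"rotation":[0,0,0]},{"claw":1,"linear":[0,-0.23,-0.95],"rotation":[0,0,0]},{"claw":1,"linear":[0,-0.23,-0.95],"rotation":[0,0,0]},{"claw":1,"linear":[0,-0.23,-0.9],"rotation":[0,0,0]},{"claw":1,"linear":[0,0,-0.4],"rotation":[0,0,0]}])

```text
time: 5.18
position: [0.5395, -0.0168, 0.0971]
tool_rot: [-1.008, 1.344, 1.012]
ft_force: [0.1, -0.6, -1.5]
grip_width: 0.567
```

```bash
python3 plan.py 551.6,-12.1,60,75.3
```

```text
t 5.18 pos [539.5 -16.8  97.1] phi 74.5 xaxis [-0.016 -0.009 -1.   ] F [ 0.1 -0.6 -1.5] w 49.3 q [-0.35  0.2   0.36  1.87 -0.07  1.09  1.34]
goal [551.6, -12.1, 60.0, 75.3] rot total/90deg [-0.009 -0.008 -0.008] shift total(units of 25mm) x,y,z tool [ 1.48 -0.42  0.31]
```

Call:
play_rows(targets=[{"claw":1,"linear":[0,-0.42,0.3],"rotation":[-0.009,-0.008,-0.008]},{"claw":1,"linear":[0.7,0,0],"rotation":[0,0,0]},{"claw":1,"linear":[0.7,0,0],"rotation":[0,0,0]},{"claw":1,"linear":[0.3,0,0],"rotation":[0,0,0]},{"claw":1,"linear":[0,0,0],"rotation":[0,0,0]},{"claw":1,"linear":[0,0,0],"rotation":[0,0,0]}])

```text
time: 5.68
position: [0.5499, -0.0142, 0.0507]
tool_rot: [-1.012, 1.321, 1.017]
ft_force: [0.9, 0.2, -0.9]
grip_width: 0.569
```

```bash
python3 plan.py 551.6,-12.1,30,75.3
```

```text
t 5.68 pos [549.9 -14.2  50.7] phi 75.1 xaxis [-0.001  0.003 -1.   ] F [ 0.9  0.2 -0.9] w 49.5 q [-0.33  0.27  0.35  1.9  -0.11  0.99  1.38]
goal [551.6, -12.1, 30.0, 75.3] rot total/90deg [-0.003  0.001 -0.001] shift total(units of 25mm) x,y,z tool [ 0.83 -0.05  0.1 ]
```

Call:
play_rows(targets=[{"claw":1,"linear":[0.4,-0.05,0.1],"rotation":[0,0,0]},{"claw":1,"linear":[0.3,0,0],"rotation":[0,0,0]},{"claw":1,"linear":[0.1,0,0],"rotation":[0,0,0]},{"claw":1,"linear":[0,0,0],"rotation":[0,0,0]}])

```text
time: 6.02
position: [0.5532, -0.0095, 0.0303]
tool_rot: [-1.015, 1.317, 1.019]
ft_force: [-0.5, 0.6, -0.7]
grip_width: 0.567
```

```bash
python3 plan.py 551.6,-12.1,30,75.3
```

```text
t 6.02 pos [553.2  -9.5  30.3] phi 75.2 xaxis [ 0.001  0.004 -1.   ] F [-0.5  0.6 -0.7] w 49.3 q [-0.33  0.3   0.34  1.91 -0.13  0.95  1.39]
goal [551.6, -12.1, 30.0, 75.3] rot total/90deg [-0.001  0.003  0.   ] shift total(units of 25mm) x,y,z tool [ 0.01  0.04 -0.12]
```

Lower until contact, then open and rise.

Call:
play_rows(targets=[{"claw":1,"linear":[0.05,0.04,-0.12],"rotation":[0,0,0]},{"claw":1,"linear":[0.06,0,0],"rotation":[0,0,0]},{"claw":1,"linear":[0,0,0],"rotation":[0,0,0]}])

```text
time: 6.27
position: [0.5528, -0.0109, 0.0303]
tool_rot: [-1.015, 1.313, 1.02]
ft_force: [-0.2, -1.0, -0.3]
grip_width: 0.567
```

```bash
python3 plan.py 551.6,-12.1,30,75.3
```

```text
t 6.27 pos [552.8 -10.9  30.3] phi 75.3 xaxis [ 0.003  0.006 -1.   ] F [-0.2 -1.  -0.3] w 49.3 q [-0.32  0.3   0.34  1.91 -0.13  0.95  1.39]
goal [551.6, -12.1, 30.0, 75.3] rot total/90deg [0.    0.004 0.001] shift total(units of 25mm) x,y,z tool [ 0.01  0.04 -0.06]
```

Call:
play_rows(targets=[{"claw":0,"linear":[0,0,0],"rotation":[0,0,0]},{"claw":0,"linear":[0,0,0],"rotation":[0,0,0]},{"claw":0,"linear":[0,0,0],"rotation":[0,0,0]},{"claw":0,"linear":[0,0,0],"rotation":[0,0,0]},{"claw":0,"linear":[0,0,0],"rotation":[0,0,0]},{"claw":0,"linear":[-0.5,0,0],"rotation":[0,0,0]},{"claw":0,"linear":[-0.9,0,0],"rotation":[0,0,0]},{"claw":0,"linear":[-0.9,0,0],"rotation":[0,0,0]},{"claw":0,"linear":[-0.9,0,0],"rotation":[0,0,0]},{"claw":0,"linear":[-0.8,0,0],"rotation":[0,0,0]}])

```text
time: 7.1
position: [0.5489, -0.0132, 0.1326]
tool_rot: [-1.012, 1.322, 1.022]
ft_force: [0.4, 0.6, 0.5]
grip_width: 0.996
```

Call:
play_rows(targets=[{"claw":0.3,"linear":[0,0,-0.9],"rotation":[0,0,0]},{"claw":0.3,"linear":[0,0,-0.9],"rotation":[0,0,0]},{"claw":0.3,"linear":[0,0,-0.9],"rotation":[0,0,0]},{"claw":0.3,"linear":[0,0,-0.9],"rotation":[0,0,0]},{"claw":0.3,"linear":[0,0,-0.9],"rotation":[0,0,0]},{"claw":0.3,"linear":[0,0,-0.9],"rotation":[0,0,0]},{"claw":0.3,"linear":[0,0,0],"rotation":[0.079,0,0]},{"claw":0.3,"linear":[0,0,0],"rotation":[0.079,0,0]},{"claw":0.3,"linear":[0,0,0],"rotation":[0.079,0,0]},{"claw":0.3,"linear":[0,0,0],"rotation":[0.079,0,0]}])

```text
time: 7.93
position: [0.5187, -0.1512, 0.1495]
tool_rot: [-0.64, 1.456, 0.637]
ft_force: [0.7, -0.1, 0.7]
grip_width: 0.698
```

```bash
python3 plan.py 578,-358,130,-14.7; python3 - <<'E'
from h import *
t=get_image('top');s=get_image('side')
cv2.imwrite('pics/g2.png',np.hstack([cv2.resize(t[160:270,220:360],(400,314)),cv2.resize(s[160:270,250:390],(400,314))]))
E
```

```text
t 7.93 pos [ 518.7 -151.2  149.5] phi 46.9 xaxis [ 0.017  0.006 -1.   ] F [ 0.7 -0.1  0.7] w 60.7 q [-0.22  0.13  0.5   1.85 -0.08  1.16  1.12]
goal [578.0, -358.0, 130.0, -14.7] rot total/90deg [ 0.685  0.012 -0.   ] shift total(units of 25mm) x,y,z tool [ 0.78 -7.4   4.39]
```

View pics/g2.png

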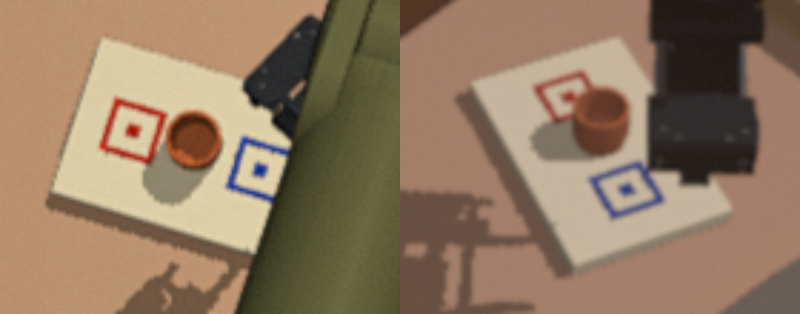

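Call:
play_rows(targets=[{"claw":0.3,"linear":[0,0,0],"rotation":[0.077,0.006,0]},{"claw":0.3,"linear":[0,0,0],"rotation":[0.077,0,0]},{"claw":0.3,"linear":[0,0,0],"rotation":[0.077,0,0]},{"claw":0.3,"linear":[0,0,0],"rotation":[0.077,0,0]},{"claw":0.3,"linear":[0,0,0],"rotation":[0.077,0,0]},{"claw":0.3,"linear":[0,0,0],"rotation":[0.077,0,0]},{"claw":0.3,"linear":[0,0,0],"rotation":[0.077,0,0]},{"claw":0.3,"linear":[0,0,0],"rotation":[0.077,0,0]},{"claw":0.3,"linear":[0,0,0],"rotation":[0.06,0,0]},{"claw":0.3,"linear":[0,0,0],"rotation":[0,0,0]}])

```text
time: 8.87
position: [0.5194, -0.1494, 0.1546]
tool_rot: [0.193, 1.549, -0.191]
ft_force: [0.4, -0.7, 0.5]
grip_width: 0.7
```

```bash
python3 plan.py 578,-358,130,-14.7; python3 - <<'E'
from h import *
print("pot rim from g2",cast("top",(287.9,208.0),.06)*1000, "side",cast("side",(250+200*.35,160+104*.35),.06)*1000)
# post: cross-check by side view, blue/red top faces
s=get_image("side")
for nm,lo,hi,roi in(("blue",(105,150,60),(130,255,255),(415,265,455,305)),("red",(0,190,60),(6,255,255),(360,305,400,345))):
    for c in blobs(s,lo,hi,roi)[:1]: print(nm,c.min(0),c.max(0),c.mean(0))
cv2.imwrite("pics/sp.png",np.vstack([cv2.resize(s[255:355,350:470],(720,600))]))
E
```

```text
t 8.87 pos [ 519.4 -149.4  154.6] phi -14.0 xaxis [ 0.014 -0.    -1.   ] F [ 0.4 -0.7  0.5] w 60.9 q [-0.3   0.13  0.58  1.84 -0.08  1.18  0.06]
goal [578.0, -358.0, 130.0, -14.7] rot total/90deg [ 0.008  0.008 -0.002] shift total(units of 25mm) x,y,z tool [ 0.98 -7.48  4.38]
pot rim from g2 [[550.76291376 -12.41459539]] side [[551.90713413  -8.52645805]]
blue [426 272] [447 290] [436.18 281.12]
red [369 314] [390 334] [379.37704918 323.60655738]
```

Call:
play_rows(targets=[{"claw":0.3,"linear":[0,-0.8,0.5],"rotation":[0.008,0.008,0]},{"claw":0.3,"linear":[0,-0.9,0.52],"rotation":[0,0,0]},{"claw":0.3,"linear":[0.1,-0.9,0.52],"rotation":[0,0,0]},{"claw":0.3,"linear":[0.1,-0.9,0.52],"rotation":[0,0,0]},{"claw":0.3,"linear":[0.1,-0.9,0.52],"rotation":[0,0,0]},{"claw":0.3,"linear":[0.1,-0.9,0.52],"rotation":[0,0,0]},{"claw":0.3,"linear":[0.1,-0.9,0.52],"rotation":[0,0,0]},{"claw":0.3,"linear":[0.1,-0.7,0.4],"rotation":[0,0,0]},{"claw":0.3,"linear":[0.1,-0.3,0.2],"rotation":[0,0,0]},{"claw":0.3,"linear":[0,0,0],"rotation":[0,0,0]}])

```text
time: 9.75
position: [0.5862, -0.3511, 0.1358]
tool_rot: [0.154, 1.565, -0.142]
ft_force: [-0.6, 0.8, -0.1]
grip_width: 0.701
```

```bash
python3 plan.py 578,-358,22,-14.7
```

```text
t 9.75 pos [ 586.2 -351.1  135.8] phi -10.8 xaxis [ 0.001  0.007 -1.   ] F [-0.6  0.8 -0.1] w 61.0 q [ 0.05  0.5   0.62  1.48 -0.3   1.26  0.52]
goal [578.0, -358.0, 22.0, -14.7] rot total/90deg [ 0.043 -0.    -0.005] shift total(units of 25mm) x,y,z tool [ 4.55 -0.35 -0.25]
```

Call:
play_rows(targets=[{"claw":0.3,"linear":[0,-0.35,-0.25],"rotation":[0.043,0,-0.004]},{"claw":0.3,"linear":[0,0,0],"rotation":[0,0,0]},{"claw":0.3,"linear":[0.6,0,0],"rotation":[0,0,0]},{"claw":0.3,"linear":[0.7,0,0],"rotation":[0,0,0]},{"claw":0.3,"linear":[0.3,0,0],"rotation":[0,0,0]},{"claw":0.3,"linear":[0,0,0],"rotation":[0,0,0]}])

```text
time: 10.25
position: [0.5804, -0.3508, 0.0961]
tool_rot: [0.191, 1.562, -0.18]
ft_force: [-0.2, 0.9, -0.4]
grip_width: 0.703
```

```bash
python3 plan.py 578,-358,22,-14.7
```

```text
t 10.25 pos [ 580.4 -350.8   96.1] phi -13.5 xaxis [ 0.002  0.007 -1.   ] F [-0.2  0.9 -0.4] w 61.1 q [ 0.05  0.52  0.62  1.54 -0.32  1.19  0.5 ]
goal [578.0, -358.0, 22.0, -14.7] rot total/90deg [ 0.013  0.    -0.005] shift total(units of 25mm) x,y,z tool [ 2.96 -0.3  -0.02]
```

Call:
play_rows(targets=[{"claw":0.3,"linear":[0,-0.35,-0.02],"rotation":[0.013,0,-0.004]},{"claw":0.3,"linear":[0.8,-0.05,0],"rotation":[0,0,0]},{"claw":0.3,"linear":[0.9,-0.05,0],"rotation":[0,0,0]},{"claw":0.3,"linear":[0.8,-0.05,0],"rotation":[0,0,0]},{"claw":0.3,"linear":[0.3,0,0],"rotation":[0,0,0]},{"claw":0.3,"linear":[0,0,0],"rotation":[0,0,0]}])

```text
time: 10.75
position: [0.5818, -0.3627, 0.0307]
tool_rot: [0.196, 1.552, -0.197]
ft_force: [-0.3, -0.7, 0.5]
grip_width: 0.7
```

```bash
python3 plan.py 578,-358,22,-14.7
```

```text
t 10.75 pos [ 581.8 -362.7   30.7] phi -14.4 xaxis [ 0.01  -0.002 -1.   ] F [-0.3 -0.7  0.5] w 60.9 q [ 0.08  0.59  0.59  1.58 -0.37  1.07  0.52]
goal [578.0, -358.0, 22.0, -14.7] rot total/90deg [ 0.004  0.006 -0.   ] shift total(units of 25mm) x,y,z tool [ 0.35  0.14 -0.19]
```

Call:
play_rows(newtons=30, targets=[{"claw":0.3,"linear":[0.35,0.14,-0.19],"rotation":[0.004,0.006,0]},{"claw":1,"linear":[0,0,0],"rotation":[0,0,0]},{"claw":1,"linear":[0,0,0],"rotation":[0,0,0]},{"claw":1,"linear":[0,0,0],"rotation":[0,0,0]},{"claw":1,"linear":[0,0,0],"rotation":[0,0,0]},{"claw":1,"linear":[0,0,0],"rotation":[0,0,0]}])

```text
time: 11.25
position: [0.5804, -0.3589, 0.0265]
tool_rot: [0.2, 1.556, -0.203]
ft_force: [0.8, 0.0, -1.6]
grip_width: 0.46
```

```bash
python3 plan.py 578,-358,22,-14.7 578,-358,140,-16.7 530,-68.4,140,-16.7
```

```text
t 11.25 pos [ 580.4 -358.9   26.5] phi -14.7 xaxis [ 0.005 -0.002 -1.   ] F [ 0.8  0.  -1.6] w 40.0 q [ 0.08  0.6   0.6   1.59 -0.37  1.07  0.51]
goal [578.0, -358.0, 22.0, -14.7] rot total/90deg [-0.     0.004  0.001] shift total(units of 25mm) x,y,z tool [ 0.18  0.01 -0.1 ]
goal [578.0, -358.0, 140.0, -16.7] rot total/90deg [0.022 0.    0.   ] shift total(units of 25mm) x,y,z tool [-4.72  0.    0.  ]
goal [530.0, -68.4, 140.0, -16.7] rot total/90deg [0. 0. 0.] shift total(units of 25mm) x,y,z tool [ 0.   10.54 -5.17]
```

Call:
play_rows(targets=[{"claw":1,"linear":[-0.5,0,0],"rotation":[0,0,0]},{"claw":1,"linear":[-0.9,0,0],"rotation":[0,0,0]},{"claw":1,"linear":[-0.9,0,0],"rotation":[0,0,0]},{"claw":1,"linear":[-0.9,0,0],"rotation":[0,0,0]},{"claw":1,"linear":[-0.5,0.5,-0.25],"rotation":[0.02,0,0]},{"claw":1,"linear":[0,0.95,-0.47],"rotation":[0,0,0]},{"claw":1,"linear":[0,0.95,-0.47],"rotation":[0,0,0]},{"claw":1,"linear":[0,0.95,-0.47],"rotation":[0,0,0]},{"claw":1,"linear":[0,0.95,-0.47],"rotation":[0,0,0]},{"claw":1,"linear":[0,0.95,-0.47],"rotation":[0,0,0]}])

```text
time: 12.08
position: [0.5518, -0.2205, 0.1308]
tool_rot: [0.233, 1.547, -0.246]
ft_force: [0.2, 0.6, -1.9]
grip_width: 0.453
```

```bash
python3 plan.py 530,-68.4,110,-16.7
```

```text
t 12.08 pos [ 551.8 -220.5  130.8] phi -17.5 xaxis [ 0.009 -0.01  -1.   ] F [ 0.2  0.6 -1.9] w 39.4 q [-0.22  0.29  0.65  1.74 -0.19  1.16  0.18]
goal [530.0, -68.4, 110.0, -16.7] rot total/90deg [-0.009  0.007  0.004] shift total(units of 25mm) x,y,z tool [ 0.83  5.57 -2.58]
```

Call:
play_rows(targets=[{"claw":1,"linear":[0.1,0.9,-0.4],"rotation":[-0.009,0.007,0.004]},{"claw":1,"linear":[0.1,0.9,-0.43],"rotation":[0,0,0]},{"claw":1,"linear":[0.1,0.9,-0.43],"rotation":[0,0,0]},{"claw":1,"linear":[0.1,0.9,-0.43],"rotation":[0,0,0]},{"claw":1,"linear":[0.1,0.9,-0.43],"rotation":[0,0,0]},{"claw":1,"linear":[0,0.5,-0.2],"rotation":[0,0,0]},{"claw":1,"linear":[0,0.1,0],"rotation":[0,0,0]},{"claw":1,"linear":[0,0,0],"rotation":[0,0,0]}])

```text
time: 12.75
position: [0.5315, -0.0694, 0.1253]
tool_rot: [0.229, 1.553, -0.219]
ft_force: [-0.2, -0.5, -2.0]
grip_width: 0.456
```

```bash
python3 plan.py 530,-68.4,44,-16.7
```

```text
t 12.75 pos [531.5 -69.4 125.3] phi -16.4 xaxis [ 0.007  0.006 -1.   ] F [-0.2 -0.5 -2. ] w 39.7 q [-0.44  0.16  0.57  1.88 -0.1   1.12 -0.11]
goal [530.0, -68.4, 44.0, -16.7] rot total/90deg [ 0.004  0.003 -0.005] shift total(units of 25mm) x,y,z tool [ 3.25  0.02 -0.07]
```

Call:
play_rows(targets=[{"claw":1,"linear":[0.6,0,-0.07],"rotation":[0.004,0.003,-0.005]},{"claw":1,"linear":[0.8,0,0],"rotation":[0,0,0]},{"claw":1,"linear":[0.8,0,0],"rotation":[0,0,0]},{"claw":1,"linear":[0.4,0,0],"rotation":[0,0,0]},{"claw":1,"linear":[0,0,0],"rotation":[0,0,0]},{"claw":1,"linear":[0,0,0],"rotation":[0,0,0]}])

```text
time: 13.25
position: [0.5311, -0.0775, 0.0574]
tool_rot: [0.233, 1.554, -0.242]
ft_force: [-0.2, -0.6, -1.6]
grip_width: 0.455
```

```bash
python3 plan.py 530,-68.4,44,-16.7
```

```text
t 13.25 pos [531.1 -77.5  57.4] phi -17.4 xaxis [ 0.003 -0.006 -1.   ] F [-0.2 -0.6 -1.6] w 39.6 q [-0.41  0.25  0.57  1.94 -0.15  0.99 -0.08]
goal [530.0, -68.4, 44.0, -16.7] rot total/90deg [-0.007  0.003  0.003] shift total(units of 25mm) x,y,z tool [ 0.54  0.34 -0.15]
```

Call:
play_rows(targets=[{"claw":1,"linear":[0,0.34,-0.15],"rotation":[-0.007,0.003,0.003]},{"claw":1,"linear":[0.2,0,0],"rotation":[0,0,0]},{"claw":1,"linear":[0.1,0,0],"rotation":[0,0,0]},{"claw":1,"linear":[0,0,0],"rotation":[0,0,0]}])

```text
time: 13.58
position: [0.5315, -0.069, 0.0512]
tool_rot: [0.23, 1.556, -0.23]
ft_force: [-0.3, -0.7, -3.1]
grip_width: 0.458
```

```bash
python3 plan.py 530,-68.4,44,-16.7
```

```text
t 13.58 pos [531.5 -69.   51.2] phi -16.8 xaxis [ 0.002  0.    -1.   ] F [-0.3 -0.7 -3.1] w 39.8 q [-0.42  0.26  0.56  1.94 -0.16  0.98 -0.08]
goal [530.0, -68.4, 44.0, -16.7] rot total/90deg [-0.001  0.001 -0.   ] shift total(units of 25mm) x,y,z tool [ 0.29  0.01 -0.07]
```

Call:
play_rows(targets=[{"claw":1,"linear":[0.2,0,-0.05],"rotation":[0,0,0]},{"claw":1,"linear":[0.12,0,0],"rotation":[0,0,0]},{"claw":1,"linear":[0.05,0,0],"rotation":[0,0,0]}])

```text
time: 13.83
position: [0.5314, -0.0683, 0.0439]
tool_rot: [0.231, 1.554, -0.228]
ft_force: [-8.1, 0.3, 20.9]
grip_width: 0.458
```

```bash
python3 plan.py 530,-68.4,44,-16.7
```

```text
t 13.83 pos [531.4 -68.3  43.9] phi -16.8 xaxis [ 0.004  0.001 -1.   ] F [-8.1  0.3 20.9] w 39.9 q [-0.41  0.26  0.56  1.95 -0.17  0.97 -0.07]
goal [530.0, -68.4, 44.0, -16.7] rot total/90deg [-0.001  0.002 -0.002] shift total(units of 25mm) x,y,z tool [-0.   -0.02 -0.05]
```

Call:
play_rows(targets=[{"claw":0.3,"linear":[-0.03,0,0],"rotation":[0,0,0]},{"claw":0.3,"linear":[0,0,0],"rotation":[0,0,0]},{"claw":0.3,"linear":[0,0,0],"rotation":[0,0,0]},{"claw":0.3,"linear":[0,0,0],"rotation":[0,0,0]},{"claw":0.3,"linear":[-0.4,0,0],"rotation":[0,0,0]},{"claw":0.3,"linear":[-0.8,0,0],"rotation":[0,0,0]},{"claw":0.3,"linear":[-0.9,0,0],"rotation":[0,0,0]},{"claw":0.3,"linear":[-0.9,0,0],"rotation":[0,0,0]},{"claw":0.3,"linear":[-0.5,0,0],"rotation":[0,0,0]},{"claw":0.3,"linear":[0,0,0],"rotation":[-0.076,0,0]}])

```text
time: 14.67
position: [0.5314, -0.0692, 0.139]
tool_rot: [0.137, 1.561, -0.136]
ft_force: [0.8, 1.2, 0.2]
grip_width: 0.699
```

Call:
play_rows(targets=[{"claw":0.3,"linear":[0,0,0],"rotation":[-0.076,0,0]},{"claw":0.3,"linear":[0,0,0],"rotation":[-0.076,0,0]},{"claw":0.3,"linear":[0,0,0],"rotation":[-0.076,0,0]},{"claw":0.3,"linear":[0,0,0],"rotation":[-0.076,0,0]},{"claw":0.3,"linear":[0,0,0],"rotation":[-0.076,0,0]},{"claw":0.3,"linear":[0,0,0],"rotation":[0,0,0]}])

```text
time: 15.17
position: [0.5337, -0.0698, 0.1461]
tool_rot: [-0.358, 1.527, 0.354]
ft_force: [-0.4, 0.5, 0.6]
grip_width: 0.697
```

```bash
python3 plan.py 410,-352.7,120,24.2
```

```text
t 15.17 pos [533.7 -69.8 146.1] phi 26.0 xaxis [ 0.015  0.001 -1.   ] F [-0.4  0.5  0.6] w 60.6 q [-0.4   0.13  0.52  1.86 -0.07  1.16  0.6 ]
goal [410.0, -352.7, 120.0, 24.2] rot total/90deg [0.021 0.009 0.003] shift total(units of 25mm) x,y,z tool [ 1.04 -8.29 -9.15]
```

Call:
play_rows(targets=[{"claw":0.3,"linear":[0,-0.8,-0.9],"rotation":[0.021,0.009,0.003]},{"claw":0.3,"linear":[0,-0.88,-0.97],"rotation":[0,0,0]},{"claw":0.3,"linear":[0,-0.88,-0.97],"rotation":[0,0,0]},{"claw":0.3,"linear":[0,-0.88,-0.97],"rotation":[0,0,0]},{"claw":0.3,"linear":[0,-0.88,-0.97],"rotation":[0,0,0]},{"claw":0.3,"linear":[0,-0.88,-0.97],"rotation":[0,0,0]},{"claw":0.3,"linear":[0,-0.88,-0.97],"rotation":[0,0,0]},{"claw":0.3,"linear":[0,-0.88,-0.97],"rotation":[0,0,0]},{"claw":0.3,"linear":[0,-0.6,-0.66],"rotation":[0,0,0]},{"claw":0.3,"linear":[0,-0.2,-0.2],"rotation":[0,0,0]}])

```text
time: 16.0
position: [0.4139, -0.341, 0.1509]
tool_rot: [-0.31, 1.541, 0.306]
ft_force: [-1.2, 0.7, 0.6]
grip_width: 0.7
```

```bash
python3 plan.py 410,-352.7,24,24.2
```

```text
t 16.0 pos [ 413.9 -341.   150.9] phi 22.5 xaxis [ 0.008 -0.001 -1.   ] F [-1.2  0.7  0.6] w 60.9 q [-0.05  0.14  0.76  1.86 -0.11  1.18  1.13]
goal [410.0, -352.7, 24.0, 24.2] rot total/90deg [-0.019  0.004  0.003] shift total(units of 25mm) x,y,z tool [ 5.08 -0.36 -0.33]
```

Call:
play_rows(targets=[{"claw":0.3,"linear":[0.2,-0.36,-0.33],"rotation":[-0.019,0.004,0.003]},{"claw":0.3,"linear":[0.7,0,0],"rotation":[0,0,0]},{"claw":0.3,"linear":[0.8,0,0],"rotation":[0,0,0]},{"claw":0.3,"linear":[0.5,0,0],"rotation":[0,0,0]},{"claw":0.3,"linear":[0,0,0],"rotation":[0,0,0]},{"claw":0.3,"linear":[0,0,0],"rotation":[0,0,0]}])

```text
time: 16.5
position: [0.4116, -0.3534, 0.0967]
tool_rot: [-0.319, 1.543, 0.319]
ft_force: [0.2, -0.3, 0.8]
grip_width: 0.703
```

```bash
python3 plan.py 410,-352.7,24,24.2
```

```text
t 16.5 pos [ 411.6 -353.4   96.7] phi 23.3 xaxis [ 0.004  0.    -1.   ] F [ 0.2 -0.3  0.8] w 61.1 q [-0.01  0.23  0.75  1.9  -0.18  1.08  1.23]
goal [410.0, -352.7, 24.0, 24.2] rot total/90deg [-0.01   0.003  0.001] shift total(units of 25mm) x,y,z tool [ 2.91  0.05 -0.05]
```

Call:
play_rows(targets=[{"claw":0.3,"linear":[0.6,0.05,-0.05],"rotation":[-0.01,0.003,0]},{"claw":0.3,"linear":[0.8,0,0],"rotation":[0,0,0]},{"claw":0.3,"linear":[0.8,0,0],"rotation":[0,0,0]},{"claw":0.3,"linear":[0.5,0,0],"rotation":[0,0,0]},{"claw":0.3,"linear":[0.2,0,0],"rotation":[0,0,0]},{"claw":0.3,"linear":[0,0,0],"rotation":[0,0,0]}])

```text
time: 17.0
position: [0.4172, -0.3511, 0.027]
tool_rot: [-0.338, 1.537, 0.33]
ft_force: [-0.3, -0.8, 0.6]
grip_width: 0.697
```

```bash
python3 plan.py 410,-352.7,24,24.2
```

```text
t 17.0 pos [ 417.2 -351.1   27. ] phi 24.4 xaxis [ 0.009 -0.003 -1.   ] F [-0.3 -0.8  0.6] w 60.7 q [ 0.03  0.34  0.71  1.95 -0.27  0.94  1.31]
goal [410.0, -352.7, 24.0, 24.2] rot total/90deg [0.002 0.004 0.004] shift total(units of 25mm) x,y,z tool [ 0.12  0.06 -0.29]
```

Call:
play_rows(targets=[{"claw":0.3,"linear":[0.1,0.06,-0.29],"rotation":[0,0.003,0.003]},{"claw":1,"linear":[0,0,0],"rotation":[0,0,0]},{"claw":1,"linear":[0,0,0],"rotation":[0,0,0]},{"claw":1,"linear":[0,0,0],"rotation":[0,0,0]},{"claw":1,"linear":[0,0,0],"rotation":[0,0,0]},{"claw":1,"linear":[0,0,0],"rotation":[0,0,0]}])

```text
time: 17.5
position: [0.4113, -0.3546, 0.0282]
tool_rot: [-0.337, 1.539, 0.33]
ft_force: [-0.1, 0.0, -2.1]
grip_width: 0.457
```

```bash
python3 plan.py 410,-352.7,130,24.2 564.3,46.7,130,24.2; python3 - <<'E'
from h import *
t=get_image("top")
for nm,lo,hi,roi,z in(("blue post/mark",(110,120,60),(130,255,255),(280,190,345,250),.078),("red mark",(172,150,90),(180,255,255),(240,180,290,230),.018),("red mark",(0,150,90),(4,255,255),(240,180,290,230),.018)):
    for c in blobs(t,lo,hi,roi)[:2]: print(nm,rect("top",c,z),c.mean(0))
E
```

```text
t 17.5 pos [ 411.3 -354.6   28.2] phi 24.4 xaxis [ 0.007 -0.003 -1.   ] F [-0.1  0.  -2.1] w 39.8 q [ 0.04  0.33  0.72  1.95 -0.27  0.95  1.31]
goal [410.0, -352.7, 130.0, 24.2] rot total/90deg [0.002 0.003 0.003] shift total(units of 25mm) x,y,z tool [-4.07  0.09 -0.02]
goal [564.3, 46.7, 130.0, 24.2] rot total/90deg [0. 0. 0.] shift total(units of 25mm) x,y,z tool [ 0.   12.04 12.18]
blue post/mark [523.7 -70.4  50.7  44.8 -17.6] [311.17567568 218.28378378]
red mark [564.3  46.3  47.3  46.9  72.9] [265.92307692 205.32307692]
```

Call:
play_rows(targets=[{"claw":1,"linear":[-0.5,0,0],"rotation":[0,0,0]},{"claw":1,"linear":[-0.9,0,0],"rotation":[0,0,0]},{"claw":1,"linear":[-0.9,0,0],"rotation":[0,0,0]},{"claw":1,"linear":[-0.9,0,0],"rotation":[0.076,0,0]},{"claw":1,"linear":[-0.9,0,0],"rotation":[0.076,0,0]},{"claw":1,"linear":[-0.7,0,0],"rotation":[0.076,0,0]},{"claw":1,"linear":[0,0,0],"rotation":[0.076,0,0]},{"claw":1,"linear":[0,0,0],"rotation":[0.076,0,0]},{"claw":1,"linear":[0,0,0],"rotation":[0.076,0,0]},{"claw":1,"linear":[0,0,0],"rotation":[0,0,0]}])

```text
time: 18.38
position: [0.4083, -0.3534, 0.1595]
tool_rot: [0.256, 1.549, -0.254]
ft_force: [0.1, -0.4, -1.7]
grip_width: 0.463
```

```bash
python3 plan.py 564.3,46.7,155,-16.7
```

```text
t 18.38 pos [ 408.3 -353.4  159.5] phi -18.6 xaxis [ 0.007  0.    -1.   ] F [ 0.1 -0.4 -1.7] w 40.3 q [-0.12  0.16  0.87  1.84 -0.14  1.2   0.46]
goal [564.3, 46.7, 155.0, -16.7] rot total/90deg [-0.021  0.004 -0.002] shift total(units of 25mm) x,y,z tool [ 0.18 17.12  1.38]
```

Call:
play_rows(targets=[{"claw":1,"linear":[0,0.9,0.08],"rotation":[-0.021,0.004,-0.002]},{"claw":1,"linear":[0,0.95,0.08],"rotation":[0,0,0]},{"claw":1,"linear":[0,0.95,0.08],"rotation":[0,0,0]},{"claw":1,"linear":[0,0.95,0.08],"rotation":[0,0,0]},{"claw":1,"linear":[0,0.95,0.08],"rotation":[0,0,0]},{"claw":1,"linear":[0,0.95,0.08],"rotation":[0,0,0]},{"claw":1,"linear":[0,0.95,0.08],"rotation":[0,0,0]},{"claw":1,"linear":[0,0.95,0.08],"rotation":[0,0,0]},{"claw":1,"linear":[0,0.95,0.08],"rotation":[0,0,0]},{"claw":1,"linear":[0,0.95,0.08],"rotation":[0,0,0]}])

```text
time: 19.22
position: [0.491, -0.1313, 0.1633]
tool_rot: [0.209, 1.56, -0.216]
ft_force: [1.0, -0.6, -2.4]
grip_width: 0.459
```

```bash
python3 plan.py 564.3,46.7,155,-16.7
```

```text
t 19.22 pos [ 491.  -131.3  163.3] phi -15.5 xaxis [-0.    -0.005 -1.   ] F [ 1.  -0.6 -2.4] w 39.9 q [-0.43  0.05  0.67  1.9  -0.03  1.2  -0.03]
goal [564.3, 46.7, 155.0, -16.7] rot total/90deg [0.013 0.001 0.003] shift total(units of 25mm) x,y,z tool [0.33 7.66 0.76]
```

Call:
play_rows(targets=[{"claw":1,"linear":[0,0.9,0.1],"rotation":[0.013,0,0.003]},{"claw":1,"linear":[0,0.95,0.1],"rotation":[0,0,0]},{"claw":1,"linear":[0,0.95,0.1],"rotation":[0,0,0]},{"claw":1,"linear":[0,0.95,0.1],"rotation":[0,0,0]},{"claw":1,"linear":[0,0.95,0.1],"rotation":[0,0,0]},{"claw":1,"linear":[0,0.95,0.1],"rotation":[0,0,0]},{"claw":1,"linear":[0,0.9,0.1],"rotation":[0,0,0]},{"claw":1,"linear":[0,0.6,0],"rotation":[0,0,0]},{"claw":1,"linear":[0,0.2,0],"rotation":[0,0,0]},{"claw":1,"linear":[0,0,0],"rotation":[0,0,0]}])

```text
time: 20.05
position: [0.5587, 0.0548, 0.1657]
tool_rot: [0.199, 1.563, -0.197]
ft_force: [-0.4, -1.0, -1.8]
grip_width: 0.459
```

```bash
python3 plan.py 564.3,46.7,46,-16.7
```

```text
t 20.05 pos [558.7  54.8 165.7] phi -14.5 xaxis [-0.001  0.001 -1.   ] F [-0.4 -1.  -1.8] w 39.9 q [-0.61  0.18  0.52  1.77 -0.1   1.22 -0.32]
goal [564.3, 46.7, 46.0, -16.7] rot total/90deg [ 0.025 -0.001 -0.   ] shift total(units of 25mm) x,y,z tool [ 4.79 -0.25  0.31]
```

Call:
play_rows(targets=[{"claw":1,"linear":[0,-0.25,0.31],"rotation":[0.025,0,0]},{"claw":1,"linear":[0.6,0,0],"rotation":[0,0,0]},{"claw":1,"linear":[0.9,0,0],"rotation":[0,0,0]},{"claw":1,"linear":[0.9,0,0],"rotation":[0,0,0]},{"claw":1,"linear":[0.8,0,0],"rotation":[0,0,0]},{"claw":1,"linear":[0.4,0,0],"rotation":[0,0,0]},{"claw":1,"linear":[0,0,0],"rotation":[0,0,0]},{"claw":1,"linear":[0,0,0],"rotation":[0,0,0]}])

```text
time: 20.72
position: [0.567, 0.0283, 0.0761]
tool_rot: [0.246, 1.551, -0.252]
ft_force: [0.1, -0.1, -1.1]
grip_width: 0.459
```

```bash
python3 plan.py 564.3,46.7,46,-16.7
```

```text
t 20.72 pos [567.   28.3  76.1] phi -18.2 xaxis [ 0.005 -0.005 -1.   ] F [ 0.1 -0.1 -1.1] w 39.9 q [-0.56  0.29  0.53  1.85 -0.16  1.05 -0.28]
goal [564.3, 46.7, 46.0, -16.7] rot total/90deg [-0.016  0.004  0.002] shift total(units of 25mm) x,y,z tool [ 1.2   0.67 -0.32]
```

Call:
play_rows(targets=[{"claw":1,"linear":[0,0.67,-0.3],"rotation":[-0.016,0.004,0.002]},{"claw":1,"linear":[0,0,0],"rotation":[0,0,0]},{"claw":1,"linear":[0.4,0,0],"rotation":[0,0,0]},{"claw":1,"linear":[0.3,0,0],"rotation":[0,0,0]},{"claw":1,"linear":[0,0,0],"rotation":[0,0,0]}])

```text
time: 21.13
position: [0.5687, 0.0466, 0.0624]
tool_rot: [0.232, 1.552, -0.227]
ft_force: [-0.1, 0.1, -2.7]
grip_width: 0.46
```

```bash
python3 plan.py 564.3,46.7,46,-16.7;  python3 - <<'E'
from h import *
t=get_image('top');s=get_image('side')
cv2.imwrite('pics/g3.png',np.hstack([cv2.resize(t[160:270,220:360],(400,314)),cv2.resize(s[160:270,250:390],(400,314))]))
E
```

```text
t 21.13 pos [568.7  46.6  62.4] phi -16.8 xaxis [ 0.007  0.002 -1.   ] F [-0.1  0.1 -2.7] w 40.0 q [-0.57  0.3   0.51  1.86 -0.18  1.02 -0.28]
goal [564.3, 46.7, 46.0, -16.7] rot total/90deg [-0.001  0.004 -0.003] shift total(units of 25mm) x,y,z tool [ 0.66 -0.05 -0.17]
```

View pics/g3.png

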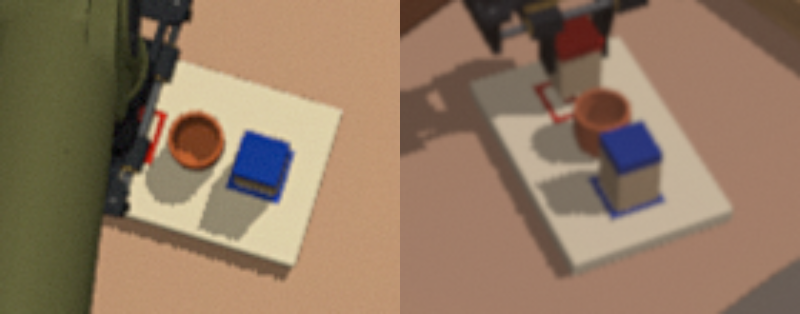

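The picture shows the pot unmoved at crop (197,140). The blue post stands inside its mark, and the red post hangs over its own. I'll lower it.

Call:
play_rows(targets=[{"claw":1,"linear":[0.3,-0.04,-0.17],"rotation":[0,0.003,-0.003]},{"claw":1,"linear":[0.2,0,0],"rotation":[0,0,0]},{"claw":1,"linear":[0,0,0],"rotation":[0,0,0]}])

```text
time: 21.48
position: [0.5648, 0.0467, 0.0501]
tool_rot: [0.23, 1.556, -0.231]
ft_force: [-0.5, 0.5, -2.3]
grip_width: 0.458
```

```bash
python3 plan.py 564.3,46.7,46,-16.7
```

```text
t 21.48 pos [564.8  46.7  50.1] phi -16.8 xaxis [ 0.002 -0.001 -1.   ] F [-0.5  0.5 -2.3] w 39.9 q [-0.57  0.32  0.51  1.87 -0.18  1.   -0.28]
goal [564.3, 46.7, 46.0, -16.7] rot total/90deg [-0.001  0.002  0.   ] shift total(units of 25mm) x,y,z tool [ 0.17 -0.   -0.02]
```

Call:
play_rows(targets=[{"claw":1,"linear":[0.15,0,0],"rotation":[0,0,0]},{"claw":1,"linear":[0.1,0,0],"rotation":[0,0,0]},{"claw":1,"linear":[0.03,0,0],"rotation":[0,0,0]}])

```text
time: 21.73
position: [0.5651, 0.0468, 0.0458]
tool_rot: [0.231, 1.557, -0.23]
ft_force: [-0.9, -0.4, -0.9]
grip_width: 0.463
```

```bash
python3 plan.py 564.3,46.7,46,-16.7
```

```text
t 21.73 pos [565.1  46.8  45.8] phi -16.8 xaxis [ 0.002  0.001 -1.   ] F [-0.9 -0.4 -0.9] w 40.3 q [-0.57  0.32  0.51  1.87 -0.19  0.99 -0.27]
goal [564.3, 46.7, 46.0, -16.7] rot total/90deg [-0.001  0.001 -0.001] shift total(units of 25mm) x,y,z tool [-0.01 -0.01 -0.03]
```

Call:
play_rows(targets=[{"claw":1,"linear":[0.1,0,0],"rotation":[0,0,0]},{"claw":1,"linear":[0.03,0,0],"rotation":[0,0,0]},{"claw":0.3,"linear":[0,0,0],"rotation":[0,0,0]},{"claw":0.3,"linear":[0,0,0],"rotation":[0,0,0]},{"claw":0.3,"linear":[0,0,0],"rotation":[0,0,0]},{"claw":0.3,"linear":[-0.4,0,0],"rotation":[0,0,0]},{"claw":0.3,"linear":[-0.8,0,0],"rotation":[0,0,0]},{"claw":0.3,"linear":[-0.9,0,0],"rotation":[0,0,0]},{"claw":0.3,"linear":[-0.9,0,0],"rotation":[0,0,0]},{"claw":0.3,"linear":[-0.9,0,0],"rotation":[0,0,0]}])

```text
time: 22.57
position: [0.5625, 0.0457, 0.1432]
tool_rot: [0.23, 1.565, -0.234]
ft_force: [1.0, -0.4, 0.4]
grip_width: 0.696
```

```bash
python3 plan.py 564,-160,150,-0.1 504,-240.6,150,-0.1
```

```text
t 22.57 pos [562.5  45.7 143.2] phi -16.9 xaxis [-0.007 -0.002 -1.   ] F [ 1.  -0.4  0.4] w 60.6 q [-0.6   0.21  0.53  1.78 -0.11  1.19 -0.33]
goal [564.0, -160.0, 150.0, -0.1] rot total/90deg [-0.187 -0.004  0.002] shift total(units of 25mm) x,y,z tool [-0.27 -8.23  0.08]
goal [504.0, -240.6, 150.0, -0.1] rot total/90deg [0. 0. 0.] shift total(units of 25mm) x,y,z tool [ 0.   -3.23 -2.39]
```

Call:
play_rows(newtons=40, targets=[{"claw":0,"linear":[0,-0.9,0.09],"rotation":[0,0,0]},{"claw":0,"linear":[0,-0.95,0.09],"rotation":[0,0,0]},{"claw":0,"linear":[0,-0.95,0.09],"rotation":[0,0,0]},{"claw":0,"linear":[0,-0.95,0.09],"rotation":[0,0,0]},{"claw":0,"linear":[0,-0.95,0.09],"rotation":[0,0,0]},{"claw":0,"linear":[0,-0.95,0.09],"rotation":[0,0,0]},{"claw":0,"linear":[0,-0.95,0.09],"rotation":[0,0,0]},{"claw":0,"linear":[0,-0.95,0.09],"rotation":[0,0,0]},{"claw":0,"linear":[0,-0.95,0.09],"rotation":[0,0,0]},{"claw":0,"linear":[0,-0.95,0.09],"rotation":[0,0,0]}])

```text
time: 23.4
position: [0.5228, -0.1886, 0.1566]
tool_rot: [0.226, 1.545, -0.214]
ft_force: [0.0, -0.7, -0.6]
grip_width: 1.001
```

Call:
play_rows(targets=[{"claw":0,"linear":[0,-0.9,0.09],"rotation":[0,0,0]},{"claw":0,"linear":[0,-0.5,0],"rotation":[0,0,0]},{"claw":0,"linear":[0,0,0],"rotation":[0.078,0,0]},{"claw":0,"linear":[0,0,0],"rotation":[0.078,0,0]},{"claw":0,"linear":[0,0,0],"rotation":[0.078,0,0]},{"claw":0,"linear":[0,0,0],"rotation":[0.078,0,0]},{"claw":0,"linear":[0,0,0],"rotation":[0.078,0,0]},{"claw":0,"linear":[0,0,0],"rotation":[0.078,0,0]},{"claw":0,"linear":[0,0,0],"rotation":[0.078,0,0]},{"claw":0,"linear":[0,0,0],"rotation":[0.078,0,0]}])

```text
time: 24.23
position: [0.512, -0.2362, 0.1633]
tool_rot: [1.006, 1.313, -0.985]
ft_force: [0.3, 0.3, 0.7]
grip_width: 1.003
```

```bash
python3 plan.py 504,-240.6,100,-90.1; python3 - <<'E'
from h import *
t=get_image('top')
for nm,lo,hi,roi,z in(("blue top",(112,200,90),(125,255,255),(280,190,345,250),.078),("red top",(0,190,120),(6,255,255),(240,180,290,230),.078),("red2",(172,150,90),(180,255,255),(240,180,290,230),.078)):
    for c in blobs(t,lo,hi,roi)[:2]: print(nm,rect("top",c,z),c.mean(0))
cv2.imwrite('pics/g4.png',cv2.resize(t[160:270,220:360],(800,628))[:600])
E
```

```text
t 24.23 pos [ 512.  -236.2  163.3] phi -73.8 xaxis [ 0.021  0.    -1.   ] F [0.3 0.3 0.7] w 87.2 q [-0.36  0.21  0.85  1.79 -0.18  1.2  -0.75]
goal [504.0, -240.6, 100.0, -90.1] rot total/90deg [ 0.181  0.002 -0.013] shift total(units of 25mm) x,y,z tool [ 2.53 -0.32  0.18]
red top [565.2  47.4  38.   37.4 -17.2] [263.16363636 200.76363636]
```

View pics/g4.png

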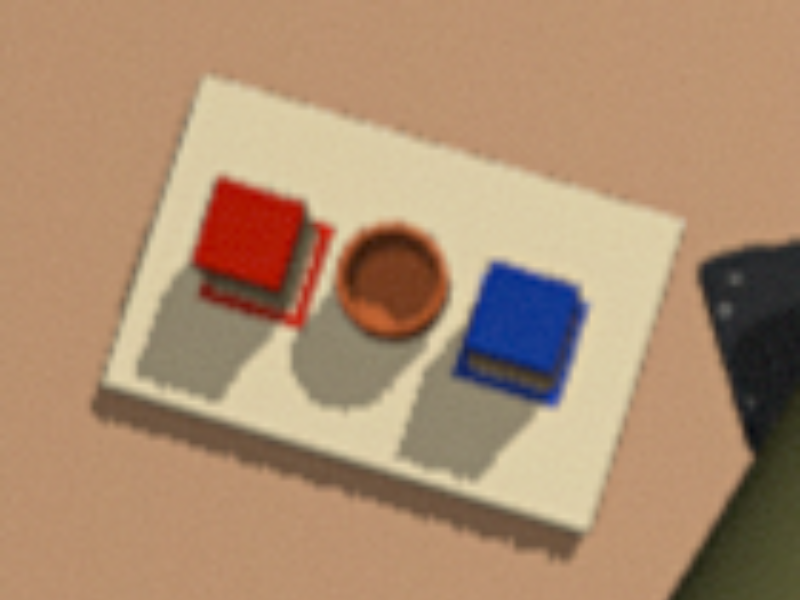

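Picture g4: both posts stand square on their marks, red top at crop (250,235) and blue at (525,318). The pot is upright between them at (393,280). On to the tile.

Call:
play_rows(targets=[{"claw":0,"linear":[0,0,0],"rotation":[0.076,0,-0.006]},{"claw":0,"linear":[0,0,0],"rotation":[0.076,0,-0.006]},{"claw":0,"linear":[0,0,0],"rotation":[0.02,0,0]},{"claw":0,"linear":[0.3,-0.3,0.18],"rotation":[0,0,0]},{"claw":0,"linear":[0.7,0,0],"rotation":[0,0,0]},{"claw":0,"linear":[0.8,0,0],"rotation":[0,0,0]},{"claw":0,"linear":[0.8,0,0],"rotation":[0,0,0]},{"claw":0,"linear":[0.5,0,0],"rotation":[0,0,0]},{"claw":0,"linear":[0,0,0],"rotation":[0,0,0]},{"claw":0,"linear":[0,0,0],"rotation":[0,0,0]}])

```text
time: 25.12
position: [0.5028, -0.2436, 0.0853]
tool_rot: [1.19, 1.215, -1.186]
ft_force: [0.1, 0.3, -0.1]
grip_width: 1.003
```

```bash
python3 plan.py 504,-240.6,4,-90.1; python3 -c "
from h import *
print(cast('top',(311.9,215.65),.078),cast('top',(288.8,209),.06))"
```

```text
t 25.12 pos [ 502.8 -243.6   85.3] phi -88.4 xaxis [ 0.007 -0.003 -1.   ] F [ 0.1  0.3 -0.1] w 87.2 q [-0.34  0.31  0.86  1.87 -0.27  1.07 -0.91]
goal [504.0, -240.6, 4.0, -90.1] rot total/90deg [ 0.018  0.002 -0.004] shift total(units of 25mm) x,y,z tool [ 3.25  0.05 -0.12]
[[ 0.52913825 -0.07247281]] [[ 0.54826631 -0.01468497]]
```

Call:
play_rows(targets=[{"claw":0,"linear":[0.5,0.05,-0.1],"rotation":[0.018,0.002,-0.004]},{"claw":0,"linear":[0.8,0,0],"rotation":[0,0,0]},{"claw":0,"linear":[0.8,0,0],"rotation":[0,0,0]},{"claw":0,"linear":[0.4,0,0],"rotation":[0,0,0]},{"claw":0,"linear":[0,0,0],"rotation":[0,0,0]},{"claw":0,"linear":[0,0,0],"rotation":[0,0,0]}])

```text
time: 25.62
position: [0.5081, -0.2435, 0.0269]
tool_rot: [1.21, 1.202, -1.201]
ft_force: [-0.3, 0.6, 0.5]
grip_width: 0.999
```

```bash
python3 plan.py 504,-240.6,4,-90.1
```

```text
t 25.62 pos [ 508.1 -243.5   26.9] phi -89.8 xaxis [ 0.009 -0.002 -1.   ] F [-0.3  0.6  0.5] w 86.9 q [-0.29  0.41  0.81  1.91 -0.36  0.97 -0.88]
goal [504.0, -240.6, 4.0, -90.1] rot total/90deg [ 0.003  0.001 -0.006] shift total(units of 25mm) x,y,z tool [ 0.91 -0.16 -0.12]
```

Call:
play_rows(targets=[{"claw":0,"linear":[0.1,-0.17,-0.12],"rotation":[0.003,0,-0.005]},{"claw":0,"linear":[0.4,0,0],"rotation":[0,0,0]},{"claw":0,"linear":[0.3,0,0],"rotation":[0,0,0]},{"claw":0,"linear":[0,0,0],"rotation":[0,0,0]}])

```text
time: 25.95
position: [0.5062, -0.2411, 0.009]
tool_rot: [1.212, 1.201, -1.206]
ft_force: [0.1, 0.8, 0.3]
grip_width: 0.999
```

```bash
python3 plan.py 504,-240.6,4,-90.1
```

```text
t 25.95 pos [ 506.2 -241.1    9. ] phi -90.1 xaxis [ 0.007 -0.003 -1.   ] F [0.1 0.8 0.3] w 87.0 q [-0.28  0.43  0.8   1.92 -0.38  0.94 -0.87]
goal [504.0, -240.6, 4.0, -90.1] rot total/90deg [ 0.     0.002 -0.004] shift total(units of 25mm) x,y,z tool [ 0.2  -0.09 -0.02]
```

Call:
play_rows(targets=[{"claw":0,"linear":[0.22,-0.09,0],"rotation":[0,0.002,-0.004]},{"claw":1,"linear":[0.02,0,0],"rotation":[0,0,0]},{"claw":1,"linear":[0.02,0,0],"rotation":[0,0,0]},{"claw":1,"linear":[0.02,0,0],"rotation":[0,0,0]},{"claw":1,"linear":[0,0,0],"rotation":[0,0,0]},{"claw":1,"linear":[0,0,0],"rotation":[0,0,0]},{"claw":1,"linear":[0,0,0],"rotation":[0,0,0]}])

```text
time: 26.53
position: [0.5039, -0.2414, 0.0014]
tool_rot: [1.211, 1.209, -1.21]
ft_force: [-0.4, -0.2, -1.5]
grip_width: 0.635
```

```bash
python3 plan.py 504,-240.6,4,-90.1
```

```text
t 26.53 pos [ 503.9 -241.4    1.4] phi -90.1 xaxis [ 0.     0.001 -1.   ] F [-0.4 -0.2 -1.5] w 55.2 q [-0.27  0.44  0.79  1.92 -0.39  0.93 -0.86]
goal [504.0, -240.6, 4.0, -90.1] rot total/90deg [ 0.    -0.001 -0.   ] shift total(units of 25mm) x,y,z tool [-0.1   0.   -0.03]
```

Call:
play_rows(targets=[{"claw":1,"linear":[-0.5,0,0],"rotation":[0,0,0]},{"claw":1,"linear":[-0.9,0,0],"rotation":[0,0,0]},{"claw":1,"linear":[-0.9,0,0],"rotation":[0,0,0]},{"claw":1,"linear":[-0.9,0,0],"rotation":[0,0,0]},{"claw":1,"linear":[-0.9,0,0],"rotation":[0,0,0]},{"claw":1,"linear":[-0.9,0,0],"rotation":[-0.07,0,0]},{"claw":1,"linear":[-0.4,0,0],"rotation":[-0.076,0,0]},{"claw":1,"linear":[0,0,0],"rotation":[-0.076,0,0]},{"claw":1,"linear":[0,0,0],"rotation":[-0.076,0,0]},{"claw":1,"linear":[0,0,0],"rotation":[-0.076,0,0]}])

```text
time: 27.37
position: [0.4992, -0.2416, 0.1466]
tool_rot: [0.753, 1.443, -0.754]
ft_force: [-1.0, 0.6, -3.8]
grip_width: 0.639
```

Call:
play_rows(targets=[{"claw":1,"linear":[0,0,0],"rotation":[-0.076,0,0]},{"claw":1,"linear":[0,0,0],"rotation":[-0.076,0,0]},{"claw":1,"linear":[0,0,0],"rotation":[-0.076,0,0]},{"claw":1,"linear":[0,0,0],"rotation":[-0.076,0,0]},{"claw":1,"linear":[0,0,0],"rotation":[-0.07,0,0]},{"claw":1,"linear":[0,0,0],"rotation":[0,0,0]},{"claw":1,"linear":[0,0,0],"rotation":[0,0,0]}])

```text
time: 27.95
position: [0.4956, -0.2427, 0.1504]
tool_rot: [0.277, 1.56, -0.274]
ft_force: [-0.3, 0.3, -2.7]
grip_width: 0.635
```

```bash
python3 plan.py 547.1,-11.5,145,-16.7
```

```text
t 27.95 pos [ 495.6 -242.7  150.4] phi -20.1 xaxis [-0.006  0.003 -1.   ] F [-0.3  0.3 -2.7] w 55.2 q [-0.24  0.19  0.72  1.81 -0.14  1.2   0.18]
goal [547.1, -11.5, 145.0, -16.7] rot total/90deg [-0.038 -0.004 -0.001] shift total(units of 25mm) x,y,z tool [ 0.22  9.45 -0.68]
```

Call:
play_rows(targets=[{"claw":1,"linear":[0,0.8,-0.06],"rotation":[-0.038,-0.004,0]},{"claw":1,"linear":[0,0.95,-0.07],"rotation":[0,0,0]},{"claw":1,"linear":[0,0.95,-0.07],"rotation":[0,0,0]},{"claw":1,"linear":[0,0.95,-0.07],"rotation":[0,0,0]},{"claw":1,"linear":[0,0.95,-0.07],"rotation":[0,0,0]},{"claw":1,"linear":[0,0.95,-0.07],"rotation":[0,0,0]},{"claw":1,"linear":[0,0.95,-0.07],"rotation":[0,0,0]},{"claw":1,"linear":[0,0.95,-0.07],"rotation":[0,0,0]},{"claw":1,"linear":[0,0.8,-0.06],"rotation":[0,0,0]},{"claw":1,"linear":[0,0.5,0],"rotation":[0,0,0]}])

```text
time: 28.78
position: [0.5466, -0.0287, 0.1523]
tool_rot: [0.263, 1.555, -0.267]
ft_force: [0.5, 0.4, -2.2]
grip_width: 0.638
```

```bash
python3 plan.py 547.1,-11.5,100,-16.7
```

```text
t 28.78 pos [546.6 -28.7 152.3] phi -19.3 xaxis [-0.001 -0.003 -1.   ] F [ 0.5  0.4 -2.2] w 55.5 q [-0.51  0.16  0.57  1.82 -0.09  1.19 -0.25]
goal [547.1, -11.5, 100.0, -16.7] rot total/90deg [-0.029 -0.     0.002] shift total(units of 25mm) x,y,z tool [ 2.09  0.66 -0.18]
```

Call:
play_rows(targets=[{"claw":1,"linear":[0,0.66,-0.18],"rotation":[-0.029,0,0.002]},{"claw":1,"linear":[0.3,0,0],"rotation":[0,0,0]},{"claw":1,"linear":[0.5,0,0],"rotation":[0,0,0]},{"claw":1,"linear":[0.5,0,0],"rotation":[0,0,0]},{"claw":1,"linear":[0.2,0,0],"rotation":[0,0,0]},{"claw":1,"linear":[0,0,0],"rotation":[0,0,0]}])

```text
time: 29.28
position: [0.5473, -0.0064, 0.1119]
tool_rot: [0.228, 1.56, -0.226]
ft_force: [-1.0, -0.1, -2.6]
grip_width: 0.64
```

```bash
python3 plan.py 547.1,-11.5,80,-16.7
```

```text
t 29.28 pos [547.3  -6.4 111.9] phi -16.5 xaxis [-0.001  0.002 -1.   ] F [-1.  -0.1 -2.6] w 55.7 q [-0.52  0.2   0.54  1.86 -0.12  1.11 -0.22]
goal [547.1, -11.5, 80.0, -16.7] rot total/90deg [ 0.002 -0.001 -0.001] shift total(units of 25mm) x,y,z tool [ 1.28 -0.2   0.05]
```

Call:
play_rows(targets=[{"claw":1,"linear":[0.3,-0.15,0.05],"rotation":[0.002,0,0]},{"claw":1,"linear":[0.4,0,0],"rotation":[0,0,0]},{"claw":1,"linear":[0.2,0,0],"rotation":[0,0,0]},{"claw":1,"linear":[0,0,0],"rotation":[0,0,0]}])

```text
time: 29.62
position: [0.5469, -0.0133, 0.0871]
tool_rot: [0.233, 1.559, -0.233]
ft_force: [-0.8, 0.2, -3.1]
grip_width: 0.637
```

```bash
python3 plan.py 547.1,-11.5,79.5,-16.7
```

```text
t 29.62 pos [546.9 -13.3  87.1] phi -17.0 xaxis [-0.001  0.001 -1.   ] F [-0.8  0.2 -3.1] w 55.4 q [-0.51  0.23  0.54  1.88 -0.14  1.06 -0.2 ]
goal [547.1, -11.5, 79.5, -16.7] rot total/90deg [-0.003 -0.001 -0.   ] shift total(units of 25mm) x,y,z tool [ 0.3   0.07 -0.01]
```

Call:
play_rows(targets=[{"claw":1,"linear":[0.16,0.07,0],"rotation":[-0.003,0,0]},{"claw":1,"linear":[0.1,0,0],"rotation":[0,0,0]},{"claw":1,"linear":[0.05,0,0],"rotation":[0,0,0]}])

```text
time: 29.87
position: [0.5478, -0.0121, 0.0793]
tool_rot: [0.23, 1.559, -0.229]
ft_force: [-4.6, -0.9, 11.4]
grip_width: 0.637
```

```bash
python3 plan.py 547.1,-11.5,79.5,-16.7
```

```text
t 29.87 pos [547.8 -12.1  79.3] phi -16.8 xaxis [-0.001  0.    -1.   ] F [-4.6 -0.9 11.4] w 55.4 q [-0.51  0.24  0.54  1.89 -0.14  1.05 -0.2 ]
goal [547.1, -11.5, 79.5, -16.7] rot total/90deg [-0.001 -0.    -0.   ] shift total(units of 25mm) x,y,z tool [-0.01  0.02 -0.04]
```

Call:
play_rows(newtons=20, targets=[{"claw":0.1,"linear":[-0.02,0,0],"rotation":[0,0,0]},{"claw":0.1,"linear":[0,0,0],"rotation":[0,0,0]},{"claw":0.1,"linear":[0,0,0],"rotation":[0,0,0]},{"claw":0.1,"linear":[0,0,0],"rotation":[0,0,0]},{"claw":0.1,"linear":[-0.4,0,0],"rotation":[0,0,0]},{"claw":0.1,"linear":[-0.8,0,0],"rotation":[0,0,0]},{"claw":0.1,"linear":[-0.9,0,0],"rotation":[0,0,0]},{"claw":0.1,"linear":[-0.9,0,0],"rotation":[0,0,0]},{"claw":0.1,"linear":[-0.5,0,0],"rotation":[0,0,0]},{"claw":0.1,"linear":[0,0,0],"rotation":[0,0,0]}])

```text
time: 30.7
position: [0.5504, -0.012, 0.1772]
tool_rot: [0.231, 1.552, -0.228]
ft_force: [0.3, 0.2, -0.3]
grip_width: 0.902
```

```bash
python3 plan.py 421.3,350,150,-16.7
```

```text
t 30.7 pos [550.4 -12.  177.2] phi -16.8 xaxis [ 0.007  0.001 -1.   ] F [ 0.3  0.2 -0.3] w 78.5 q [-0.53  0.14  0.56  1.79 -0.08  1.23 -0.25]
goal [421.3, 350.0, 150.0, -16.7] rot total/90deg [-0.001  0.004 -0.002] shift total(units of 25mm) x,y,z tool [ 1.09 12.39 -9.11]
```

Call:
play_rows(targets=[{"claw":0.25,"linear":[0,0.8,-0.59],"rotation":[0,0,0]},{"claw":0.25,"linear":[0,0.92,-0.68],"rotation":[0,0,0]},{"claw":0.25,"linear":[0,0.92,-0.68],"rotation":[0,0,0]},{"claw":0.25,"linear":[0,0.92,-0.68],"rotation":[0,0,0]},{"claw":0.25,"linear":[0,0.92,-0.68],"rotation":[0,0,0]},{"claw":0.25,"linear":[0,0.92,-0.68],"rotation":[0,0,0]},{"claw":0.25,"linear":[0,0.92,-0.68],"rotation":[0,0,0]},{"claw":0.25,"linear":[0,0.92,-0.68],"rotation":[0,0,0]},{"claw":0.25,"linear":[0,0.92,-0.68],"rotation":[0,0,0]},{"claw":0.25,"linear":[0,0.92,-0.68],"rotation":[0,0,0]}])

```text
time: 31.53
position: [0.4562, 0.2553, 0.1777]
tool_rot: [0.245, 1.542, -0.242]
ft_force: [0.2, 0.1, 0.1]
grip_width: 0.749
```

```bash
python3 plan.py 421.3,350,150,-16.7
```

```text
t 31.53 pos [456.2 255.3 177.7] phi -17.8 xaxis [ 0.015 -0.001 -1.   ] F [0.2 0.1 0.1] w 65.1 q [-0.86  0.07  0.3   1.85 -0.01  1.22 -0.86]
goal [421.3, 350.0, 150.0, -16.7] rot total/90deg [-0.012  0.009 -0.002] shift total(units of 25mm) x,y,z tool [ 1.11  3.23 -2.43]
```

Call:
play_rows(targets=[{"claw":0.25,"linear":[0,0.9,-0.68],"rotation":[-0.012,0.009,-0.002]},{"claw":0.25,"linear":[0,0.9,-0.68],"rotation":[0,0,0]},{"claw":0.25,"linear":[0,0.8,-0.6],"rotation":[0,0,0]},{"claw":0.25,"linear":[0.2,0.3,-0.2],"rotation":[0,0,0]},{"claw":0.25,"linear":[0.5,0,0],"rotation":[0,0,0]},{"claw":0.25,"linear":[0.4,0,0],"rotation":[0,0,0]},{"claw":0.25,"linear":[0,0,0],"rotation":[0,0,0]},{"claw":0.25,"linear":[0,0,0],"rotation":[0,0,0]}])

```text
time: 32.2
position: [0.4191, 0.3519, 0.1459]
tool_rot: [0.217, 1.566, -0.218]
ft_force: [0.6, -0.2, 0.5]
grip_width: 0.752
```

```bash
python3 plan.py 421.3,350,25,-16.7; python3 - <<'E'
from h import *
t=get_image('top')
cv2.imwrite('pics/g5.png',cv2.resize(t[150:280,110:360],(800,416)))
E
```

```text
t 32.2 pos [419.1 351.9 145.9] phi -15.8 xaxis [-0.006  0.    -1.   ] F [ 0.6 -0.2  0.5] w 65.4 q [-0.95  0.16  0.23  1.81 -0.04  1.18 -0.99]
goal [421.3, 350.0, 25.0, -16.7] rot total/90deg [ 0.01  -0.004  0.001] shift total(units of 25mm) x,y,z tool [ 4.84 -0.05  0.1 ]
```

View pics/g5.png

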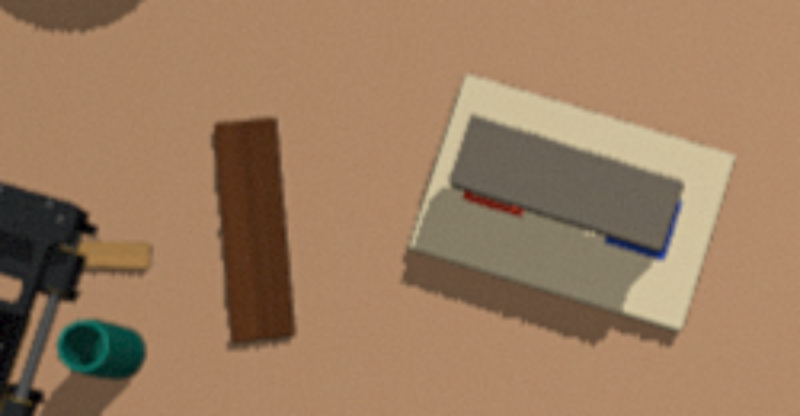

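The tile lies level across both posts, corners at crop (472,116), (683,182), (660,252) and (452,187). The vase is unmoved, rim at (84,347). I'll descend on the vase.

Call:
play_rows(targets=[{"claw":0.25,"linear":[0.4,0,0.1],"rotation":[0.01,-0.004,0]},{"claw":0.25,"linear":[0.6,0,0],"rotation":[0,0,0]},{"claw":0.25,"linear":[0.6,0,0],"rotation":[0,0,0]},{"claw":0.25,"linear":[0.3,0,0],"rotation":[0,0,0]},{"claw":0.25,"linear":[0,0,0],"rotation":[0,0,0]},{"claw":0.25,"linear":[0,0,0],"rotation":[0,0,0]}])

```text
time: 32.75
position: [0.4263, 0.347, 0.0973]
tool_rot: [0.239, 1.553, -0.239]
ft_force: [0.1, 0.3, 0.4]
grip_width: 0.75
```

```bash
python3 plan.py 421.3,350,25,-16.7; python3 - <<'E'
from h import *
t=get_image('top')
P=np.array([(472,116),(683,182),(660,252),(452,187)])/3.2+[110,150]
print("tile hand",rect("top",P,.094))
m=cv2.cvtColor(t,cv2.COLOR_BGR2HSV); print(m[207,287])
for c in blobs(t,(0,0,60),(180,75,130),(245,180,330,235),300)[:2]: print(rect("top",c,.094))
E
```

```text
t 32.75 pos [426.3 347.   97.3] phi -17.4 xaxis [ 0.005 -0.    -1.   ] F [0.1 0.3 0.4] w 65.2 q [-0.94  0.2   0.23  1.86 -0.05  1.08 -1.  ]
goal [421.3, 350.0, 25.0, -16.7] rot total/90deg [-0.008  0.003 -0.001] shift total(units of 25mm) x,y,z tool [ 2.89  0.06 -0.23]
tile hand [546.  -12.  167.5  56.3  72.9]
[ 17  46 106]
[543.8 -10.5 169.4  63.1  71.8]
```

Tile at (546,−12) and 72.9° against a goal of (547,−11) and 73.4°, which is good. Continue the descent.

Call:
play_rows(targets=[{"claw":0.25,"linear":[0,0.06,-0.23],"rotation":[-0.008,0.003,0]},{"claw":0.25,"linear":[0.5,0,0],"rotation":[0,0,0]},{"claw":0.25,"linear":[0.8,0,0],"rotation":[0,0,0]},{"claw":0.25,"linear":[0.8,0,0],"rotation":[0,0,0]},{"claw":0.25,"linear":[0.4,0,0],"rotation":[0,0,0]},{"claw":0.25,"linear":[0,0,0],"rotation":[0,0,0]},{"claw":0.25,"linear":[0,0,0],"rotation":[0,0,0]}])

```text
time: 33.38
position: [0.423, 0.3538, 0.035]
tool_rot: [0.234, 1.554, -0.22]
ft_force: [-0.3, -0.8, 0.3]
grip_width: 0.752
```

```bash
python3 plan.py 421.3,350,25,-16.7
```

```text
t 33.38 pos [423.  353.8  35. ] phi -16.6 xaxis [ 0.006  0.008 -1.   ] F [-0.3 -0.8  0.3] w 65.5 q [-0.94  0.28  0.22  1.92 -0.08  0.95 -0.97]
goal [421.3, 350.0, 25.0, -16.7] rot total/90deg [ 0.001  0.002 -0.006] shift total(units of 25mm) x,y,z tool [ 0.4  -0.17 -0.02]
```

Call:
play_rows(targets=[{"claw":0.25,"linear":[0.35,-0.17,-0.02],"rotation":[0,0.002,-0.006]},{"claw":0.25,"linear":[0,0,0],"rotation":[0,0,0]},{"claw":1,"linear":[0,0,0],"rotation":[0,0,0]},{"claw":1,"linear":[0,0,0],"rotation":[0,0,0]},{"claw":1,"linear":[0,0,0],"rotation":[0,0,0]},{"claw":1,"linear":[0,0,0],"rotation":[0,0,0]},{"claw":1,"linear":[0,0,0],"rotation":[0,0,0]},{"claw":1,"linear":[0,0,0],"rotation":[0,0,0]}])

```text
time: 34.05
position: [0.423, 0.3514, 0.0289]
tool_rot: [0.23, 1.556, -0.224]
ft_force: [0.3, -0.8, -1.1]
grip_width: 0.494
```

```bash
python3 plan.py 421.3,350,25,-16.7
```

```text
t 34.05 pos [423.  351.4  28.9] phi -16.6 xaxis [ 0.003  0.003 -1.   ] F [ 0.3 -0.8 -1.1] w 43.0 q [-0.93  0.29  0.22  1.92 -0.08  0.94 -0.97]
goal [421.3, 350.0, 25.0, -16.7] rot total/90deg [ 0.001  0.001 -0.003] shift total(units of 25mm) x,y,z tool [ 0.15 -0.07 -0.05]
```

Call:
play_rows(targets=[{"claw":1,"linear":[-0.4,0,0],"rotation":[0,0,0]},{"claw":1,"linear":[-0.8,0,0],"rotation":[0,0,0]},{"claw":1,"linear":[-0.9,0,0],"rotation":[0,0,0]},{"claw":1,"linear":[-0.9,0,0],"rotation":[0,0,0]},{"claw":1,"linear":[-0.9,0,0],"rotation":[0,0,0]},{"claw":1,"linear":[-0.9,0,0],"rotation":[0,0,0]},{"claw":1,"linear":[-0.8,0,0],"rotation":[0,0,0]},{"claw":1,"linear":[-0.2,0,0],"rotation":[0,0,0]},{"claw":1,"linear":[0,0,0],"rotation":[0,0,0]}])

```text
time: 34.8
position: [0.4211, 0.349, 0.1834]
tool_rot: [0.228, 1.558, -0.227]
ft_force: [0.0, -0.6, -2.0]
grip_width: 0.493
```

```bash
python3 plan.py 547,-10.5,175,-16.7
```

```text
t 34.8 pos [421.1 349.  183.4] phi -16.6 xaxis [ 0.001  0.001 -1.   ] F [ 0.  -0.6 -2. ] w 42.9 q [-0.95  0.12  0.23  1.77 -0.03  1.25 -1.01]
goal [547.0, -10.5, 175.0, -16.7] rot total/90deg [ 0.001  0.001 -0.001] shift total(units of 25mm) x,y,z tool [  0.33 -12.33   8.95]
```

Call:
play_rows(targets=[{"claw":1,"linear":[0,-0.8,0.58],"rotation":[0,0,0]},{"claw":1,"linear":[0,-0.92,0.67],"rotation":[0,0,0]},{"claw":1,"linear":[0,-0.92,0.67],"rotation":[0,0,0]},{"claw":1,"linear":[0,-0.92,0.67],"rotation":[0,0,0]},{"claw":1,"linear":[0,-0.92,0.67],"rotation":[0,0,0]},{"claw":1,"linear":[0,-0.92,0.67],"rotation":[0,0,0]},{"claw":1,"linear":[0,-0.92,0.67],"rotation":[0,0,0]},{"claw":1,"linear":[0,-0.92,0.67],"rotation":[0,0,0]},{"claw":1,"linear":[0,-0.92,0.67],"rotation":[0,0,0]},{"claw":1,"linear":[0,-0.92,0.67],"rotation":[0,0,0]}])

```text
time: 35.63
position: [0.5099, 0.0801, 0.1713]
tool_rot: [0.211, 1.573, -0.218]
ft_force: [0.6, 0.4, -1.8]
grip_width: 0.493
```

```bash
python3 plan.py 547,-10.5,180,-16.7
```

```text
t 35.63 pos [509.9  80.1 171.3] phi -15.6 xaxis [-0.013 -0.003 -1.   ] F [ 0.6  0.4 -1.8] w 42.9 q [-0.66  0.08  0.47  1.85 -0.04  1.23 -0.44]
goal [547.0, -10.5, 180.0, -16.7] rot total/90deg [ 0.012 -0.008  0.004] shift total(units of 25mm) x,y,z tool [-0.35 -3.05  2.46]
```

Call:
play_rows(targets=[{"claw":1,"linear":[-0.1,-0.85,0.65],"rotation":[0.012,-0.008,0.004]},{"claw":1,"linear":[-0.1,-0.85,0.65],"rotation":[0,0,0]},{"claw":1,"linear":[0,-0.8,0.65],"rotation":[0,0,0]},{"claw":1,"linear":[0,-0.3,0.3],"rotation":[0,0,0]},{"claw":1,"linear":[0,0,0],"rotation":[0,0,0]},{"claw":1,"linear":[0,0,0],"rotation":[0,0,0]}])

```text
time: 36.13
position: [0.5411, -0.0173, 0.1686]
tool_rot: [0.234, 1.566, -0.247]
ft_force: [-0.5, -0.2, -0.8]
grip_width: 0.491
```

```bash
python3 plan.py 547,-10.5,123,-16.7
```

```text
t 36.13 pos [541.1 -17.3 168.6] phi -17.5 xaxis [-0.01  -0.007 -1.   ] F [-0.5 -0.2 -0.8] w 42.7 q [-0.54  0.14  0.56  1.8  -0.07  1.23 -0.26]
goal [547.0, -10.5, 123.0, -16.7] rot total/90deg [-0.009 -0.005  0.006] shift total(units of 25mm) x,y,z tool [1.83 0.33 0.15]
```

Call:
play_rows(targets=[{"claw":1,"linear":[0.2,0.33,0.15],"rotation":[-0.009,-0.005,0.006]},{"claw":1,"linear":[0.4,0,0],"rotation":[0,0,0]},{"claw":1,"linear":[0.5,0,0],"rotation":[0,0,0]},{"claw":1,"linear":[0.2,0,0],"rotation":[0,0,0]},{"claw":1,"linear":[0,0,0],"rotation":[0,0,0]},{"claw":1,"linear":[0,0,0],"rotation":[0,0,0]}])

```text
time: 36.63
position: [0.5443, -0.0017, 0.1296]
tool_rot: [0.221, 1.565, -0.218]
ft_force: [-0.4, -1.1, -1.3]
grip_width: 0.492
```

```bash
python3 plan.py 547,-10.5,123,-16.7
```

```text
t 36.63 pos [544.3  -1.7 129.6] phi -16.0 xaxis [-0.005  0.003 -1.   ] F [-0.4 -1.1 -1.3] w 42.8 q [-0.54  0.18  0.55  1.85 -0.11  1.15 -0.23]
goal [547.0, -10.5, 123.0, -16.7] rot total/90deg [ 0.008 -0.003 -0.001] shift total(units of 25mm) x,y,z tool [ 0.26 -0.3   0.21]
```

Call:
play_rows(targets=[{"claw":1,"linear":[-0.02,-0.3,0.2],"rotation":[0.008,-0.003,-0.001]},{"claw":1,"linear":[0.05,0,0],"rotation":[0,0,0]},{"claw":1,"linear":[0,0,0],"rotation":[0,0,0]}])

```text
time: 36.88
position: [0.5475, -0.0097, 0.1292]
tool_rot: [0.228, 1.558, -0.228]
ft_force: [-0.4, -0.3, -1.0]
grip_width: 0.497
```

```bash
python3 plan.py 547,-10.5,123,-16.7
```

```text
t 36.88 pos [547.5  -9.7 129.2] phi -16.7 xaxis [ 0.  0. -1.] F [-0.4 -0.3 -1. ] w 43.2 q [-0.53  0.18  0.55  1.84 -0.11  1.14 -0.23]
goal [547.0, -10.5, 123.0, -16.7] rot total/90deg [ 0.  0. -0.] shift total(units of 25mm) x,y,z tool [ 0.25 -0.04 -0.01]
```

Call:
play_rows(targets=[{"claw":1,"linear":[0.13,-0.03,0],"rotation":[0,0,0]},{"claw":1,"linear":[0.1,0,0],"rotation":[0,0,0]},{"claw":1,"linear":[0.03,0,0],"rotation":[0,0,0]}])

```text
time: 37.13
position: [0.5483, -0.0111, 0.1234]
tool_rot: [0.23, 1.556, -0.228]
ft_force: [-0.4, -0.3, -1.8]
grip_width: 0.495
```

```bash
python3 plan.py 547,-10.5,123,-16.7
```

```text
t 37.13 pos [548.3 -11.1 123.4] phi -16.7 xaxis [ 0.003  0.001 -1.   ] F [-0.4 -0.3 -1.8] w 43.0 q [-0.53  0.19  0.55  1.85 -0.11  1.13 -0.22]
goal [547.0, -10.5, 123.0, -16.7] rot total/90deg [-0.     0.002 -0.001] shift total(units of 25mm) x,y,z tool [ 0.02  0.01 -0.06]
```

Force still shows no contact, so I'll take two more small steps down and then check.

Call:
play_rows(targets=[{"claw":1,"linear":[0.07,0,-0.05],"rotation":[0,0,0]},{"claw":1,"linear":[0.05,0,0],"rotation":[0,0,0]}])

```text
time: 37.3
position: [0.5481, -0.0112, 0.1225]
tool_rot: [0.231, 1.554, -0.228]
ft_force: [-5.0, 0.5, 11.2]
grip_width: 0.489
```

```bash
python3 plan.py 547,-10.5,123,-16.7
```

```text
t 37.3 pos [548.1 -11.2 122.5] phi -16.8 xaxis [ 0.005  0.001 -1.   ] F [-5.   0.5 11.2] w 42.5 q [-0.53  0.19  0.55  1.85 -0.11  1.12 -0.22]
goal [547.0, -10.5, 123.0, -16.7] rot total/90deg [-0.001  0.003 -0.002] shift total(units of 25mm) x,y,z tool [-0.02  0.01 -0.05]
```

Contact. Release, rise and move aside.

Call:
play_rows(targets=[{"claw":0.2,"linear":[-0.02,0,0],"rotation":[0,0,0]},{"claw":0.2,"linear":[0,0,0],"rotation":[0,0,0]},{"claw":0.2,"linear":[0,0,0],"rotation":[0,0,0]},{"claw":0.2,"linear":[0,0,0],"rotation":[0,0,0]},{"claw":0.2,"linear":[-0.3,0,0],"rotation":[0,0,0]},{"claw":0.2,"linear":[-0.7,0,0],"rotation":[0,0,0]},{"claw":0.2,"linear":[-0.9,0,0],"rotation":[0,0,0]},{"claw":0.2,"linear":[-0.9,0,0],"rotation":[0,0,0]},{"claw":0.2,"linear":[-0.9,0,0],"rotation":[0,0,0]},{"claw":0.2,"linear":[-0.5,0,0],"rotation":[0,0,0]}])

```text
time: 38.13
position: [0.5451, -0.0114, 0.231]
tool_rot: [0.23, 1.56, -0.231]
ft_force: [0.6, -0.2, 0.8]
grip_width: 0.795
```

Call:
play_rows(targets=[{"claw":0.2,"linear":[0,0.8,0],"rotation":[0,0,0]},{"claw":0.2,"linear":[0,0.9,0],"rotation":[0,0,0]},{"claw":0.2,"linear":[0,0.9,0],"rotation":[0,0,0]},{"claw":0.2,"linear":[0,0.9,0],"rotation":[0,0,0]},{"claw":0.2,"linear":[0,0.9,0],"rotation":[0,0,0]},{"claw":0.2,"linear":[0,0.9,0],"rotation":[0,0,0]},{"claw":0.2,"linear":[0,0.9,0],"rotation":[0,0,0]},{"claw":0.2,"linear":[0,0.9,0],"rotation":[0,0,0]},{"claw":0.2,"linear":[0,0.4,0],"rotation":[0,0,0]},{"claw":0.2,"linear":[0,0,0],"rotation":[0,0,0]}])

```text
time: 38.97
position: [0.6055, 0.1733, 0.2429]
tool_rot: [0.239, 1.546, -0.23]
ft_force: [0.2, 0.4, 0.1]
grip_width: 0.8
```

```bash
python3 plan.py; python3 - <<'E'
from h import *
t=get_image('top');s=get_image('side')
cv2.imwrite('pics/g6.png',np.hstack([cv2.resize(t[160:270,220:360],(400,314)),cv2.resize(s[150:260,250:390],(400,314))]))
for c in blobs(t,(75,100,10),(95,255,255),(240,160,350,250))[:1]: print("vase",c.min(0),c.max(0))
for c in blobs(t,(0,60,20),(15,255,90),(170,180,210,265))[:1]: print("slat",rect("top",c,.01))
E
```

```text
t 38.97 pos [605.5 173.3 242.9] phi -17.1 xaxis [ 0.013  0.003 -1.   ] F [0.2 0.4 0.1] w 69.6 q [-0.69  0.27  0.46  1.5  -0.12  1.38 -0.53]
vase [276 193] [294 214]
slat [526.2 247.  190.   52.6   5.9]
```

View pics/g6.png

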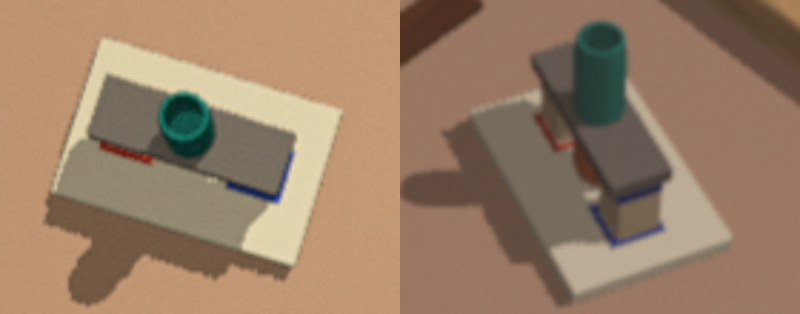

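The picture shows the whole stack standing: posts on their marks, pot under the tile, tile level, vase upright with its rim at top crop (185,118). One numeric check on the vase and cones, then I'll hand in.

```bash
python3 - <<'E'
from h import *
v=cast("top",(220+185*.35,160+118*.35),.174)[0]*1000
v2=cast("side",(250+601*.35-140,150+38*.35),.174)[0]*1000
print("vase top",v,"side",v2,"cones",cast("top",(422,232),.012)*1000)
if np.hypot(*(v-[546,-12]))<11: close_job(); print("closed")
E
```

```text
vase top [545.71708302 -12.54967786] side [547.58907438 -11.785615  ] cones [[ 499.58694948 -355.72892871]]
the job is handed in; nothing more can be done
closed
```

The job is handed in and the stack is standing as asked. Both posts are upright and square on their own marks, with the pot on the shelf between them, the tile across the posts and the vase on the middle of the tile. It took about 39 s of the 144 s.

I used the tile at 0.56 m from the base; its look-alike is at 0.66 m. The last checks, measured by me from the camera pictures:

| Item | Offset found | Allowed |
|---|---|---|
| Vase, from the tile's middle | about 1 mm (both cameras agree to 2 mm) | 15 mm |
| Tile, from the midpoint of the marks | about 1–2 mm, turned about 0.5° | 15 mm, 8.6° |
| Pot, from the midpoint of the marks | about 4 mm | 15 mm |
| Red post, from its mark | about 1 mm | 12 mm |
| Blue post, from its mark | about 4 mm | 12 mm |

- **Different readings:** a colour mask put the tile at (544, −10) mm, because it picked up some shadow. My corner reading gave (546, −12). Both are well inside the limit.
- **Wooden slat:** its last reading moved about 5 mm and came out too long (190 mm instead of 180). I put that down to gripper shadow, and nothing touched the slat.
- **Cone pack:** I did not measure it again at the end. The "cones" figure in my last check reused the starting pixel, so it shows nothing. The fingers stayed clear of it as planned, but no picture confirms it is unmoved.

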